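Pin the pantry chest's hasp shut

ROBOT

A 7-joint arm with a two-finger parallel gripper is mounted at the origin on the work surface. World frame = base frame: x ahead of the robot, y to its left, z up, the work surface at z = 0. Lengths are in mm, angles in rad, forces in N, time in s.
With the tool pointing down it reaches from about 400 to 875 mm from the base axis. Payload 4.4 kg.
Tool frame: the origin (TCP) lies at the very end of the fingers, on their centre line; the grasp point (between the pads) lies 19 mm behind it; y points along the fingers, z is the direction in which the jaws open and shut, and the axes are right-handed (so a half turn about y gives the same grasp; the last joint's range is limited). The gripper opens to 85 mm and grips with 20 to 120 N. Pads are 22 mm wide; open, the fingers measure 114 mm over their backs; the gripper's body (76 mm by 85 mm) begins 54 mm behind the grasp point. The pads swing forward as they close: fully open they stand 13 mm farther back than shut.
Start: joints at [1.185, 0.628, 0.038, 1.517, -0.027, 0.996, -0.02], TCP at [204.373, -617.049, 231.313] pointing down, gripper open.
Joint ranges: [-3.06, 3.06], [-0.37, 2.12], [-1.25, 1.32], [0.18, 2.47], [-1.1, 4.24], [0.23, 1.98], [-2.94, 2.94]. Speed limits (rad/s): [2.57, 2.57, 3.14, 3.14, 3.14, 3.14, 3.14].

INTERFACE

Orientations are given as [roll, pitch, yaw] about the fixed x, y, z axes, in that order (R = Rz(yaw) Ry(pitch) Rx(roll)).
In Python, from cell import ctrl, imaging, finish_job gives the robot as it stands.
- The arm moves only by the shell command python3 -m inch 'ROWS'. ROWS is JSON, one flat list of numbers, 7 for each row, row after row: the opening, from 0 (shut) to 1 (fully open), then the shift along the tool's x, y, z in cm, then the turn, a rotation vector about the tool's x, y, z in degrees. A call has 1 to 12 rows; each row is the pose to reach, as a shift and turn from the pose commanded when the call began, along the tool's axes at that moment; what a row does not reach only later rows make up. A row lasts 1/10 s, in which the tool goes at most 50 mm and 8.59 degrees, less where a joint would pass 70% of its speed; a pose out of reach is approached as far as the arm can. A call with a gripper value outside its range is refused whole. The fingers move at their own pace and stop on an object; the grip force is fixed at half the most. Time passes only in rows, so rows that repeat a pose let the fingers close. It gives the time, the measured TCP pose, the force and the opening at its end, in the units of the state.
- ctrl.read_state(): the state, without advancing time (a new reading comes with each control period).
- imaging.get_image(name): name is "side" or "top" or "wrist"; returns a dict with "img" (400x640x3 uint8, red, green, blue), "fx", "fy", "cx", "cy" (pixels), "dist" ([k1, k2, p1, p2, k3] as OpenCV has them; the pictures are not rectified), "R" (3x3) and "t" (3): a world point X has camera coordinates R X + t. Camera axes: x right, y down, z forward; pixel columns grow to the right and rows downward; lengths in mm; the calibration is good to about 2 mm. A picture is of the moment at which its call begins. There is no depth.
- finish_job(): hands the job in, once; it reports no verdict.
The state is a dict: "clock": time; "qpos": joint angles; "qd": joint speeds; "tau": joint torques, N m; "eef_pos": TCP position; "tool_rot": TCP orientation; "force": force on the tool from outside, world axes, zero at the start; "torque": the same for the moment, N m; "width": finger opening in mm.
Only numpy, scipy, OpenCV 4.12 (cv2) and the standard library are available. Lean on these libraries where they do the work, as an engineer would, in place of code of your own. Each camera call takes 0.05 s, during which the arm holds its last target.

TASK

The wooden chest's locking pin is parked in its bare staple: lift it out and hang it for the moment by its handle across the mouth of the small wooden cup, then swing the hasp over and down onto the staple until it lies against the chest. Then take the pin again and lower it back down through the staple's eye, fully home, with the handle lying along the chest's front instead of sticking out, and let go. Never let the pin fall, and leave the kettle, soap dispenser, tray and lidded pot where they stand.

Things in the scene. Friction and masses are not known exactly. Their poses are not given: they have to be found in the camera images.
- chest: Lidded wooden chest, fixed to the shelf, lid already shut: 160 mm (its x) by 240 mm (its y) by 150 mm high. Origin: centre of its underside; z up. Its FRONT is the face towards its own +x, 80 mm from the origin; it carries the steel hasp and staple and looks away from the robot, give or take a turn.
- hasp_hinge (a point): Middle of the hasp's hinge line, on the lid's front edge: 4 mm behind the plane of the chest's front, 158 mm above the shelf (8 mm above the lid's top); the line runs along the chest's y.
- hasp (a joint): Angle of the steel hasp (rad). 0: shut, hanging straight down along the chest's front (end stop); pi/2: pointing straight out from the front; pi: upright; above pi it leans back over the lid (stop at 3.95). The stiff hinge (0.06 N m) holds it where it is left; about 1 N on a wing moves it. Shut fingers can push one wing all the way, from behind, over the top and down.
- hasp_slot (a point): Centre of the hasp's slot, mid-thickness. Cranked strap 5 mm thick, 44 wide; shut, it lies 4 to 9 mm out from the front (outer face 13 mm from the hinge line's plane) and reaches 88 mm below the hinge line; slot 30 mm wide, 45 to 74 mm from the hinge. 48 to 72 mm from the hinge a flat wing sticks out to each side, to 50 mm from the middle, for pushing.
- staple_eye (a point): Centre of the eye's mouth, on the staple's flat top (110 mm above the shelf). The staple is a fixed steel block 26 mm wide (chest y), 8 mm thick, sticking 41 mm straight out of the chest's front; its upright square eye, 14 by 14 mm, open through, is centred 28 mm out from the front. Axes as the chest's.
- pin_grip (a point): Centre of the handle of the loose T-shaped locking pin (about 80 g). Wooden handle: block 50 mm long (its x), 16 wide (its y), 26 high (its z). From its underside, 13 mm below this point, a round steel shank, 8 mm thick, runs 46 mm straight down, tapered over the last 7 mm. z up when it hangs in the eye or the cup.
- pin: The same pin; origin mid-underside of the handle, x along it. At the start the handle rests on the staple pointing out from the chest, its inner end a few mm from the front, so only a grip across its width fits. With the hasp shut it has no room to point out; when it lies along the front no finger fits between it and the chest, so it must be held by its ends.
- cup_mouth (a point): Centre of the rim (80 mm above the shelf) of a narrow turned wooden cup, screwed to the shelf: 36 mm outside, 29 mm inside diameter, 70 mm deep, on a foot 60 mm across. The pin's shank hangs freely in it while the handle rests across the rim, its ends standing out on both sides.
- kettle: Aluminium kettle, 160 mm across, 180 mm high with its handle; origin under its centre. Bystander.
- dispenser: White plastic soap dispenser, 72 mm across, 168 mm high; origin under its centre. Bystander.
- tray: Wooden serving tray 180 mm by 260 mm, rim 28 mm high, handles to 50 mm; origin under its centre. Bystander.
- pot: White ceramic pot with clip-on lid, 90 mm across, 84 mm high, standing on the tray; origin under its centre. Bystander.
Not all that is in view belongs to the job. There is more than one size of the pin; the job needs the middle-sized.

How it is judged (in metres and radians):
On the way, in this order (a step that is already met when the one before it is completed fails the run):
1. the pin hangs upright in the cup, handle across the rim, let go (horizontal distance between pin_grip and cup_mouth below 0.016 m and z of pin_grip in the frame of cup_mouth between 0.007 and 0.02 m and angle between pin_grip's own z axis and vertical below 0.2 rad and contact force between the fingers and pin below 0.1 N and linear speed of pin below 0.05 m/s), for 0.2 s.
2. the hasp is shut over the staple while the pin waits in the cup (horizontal distance between pin_grip and cup_mouth below 0.016 m and z of pin_grip in the frame of cup_mouth between 0.007 and 0.02 m and angle between pin_grip's own z axis and vertical below 0.2 rad and value of joint hasp below 0.12 rad), for 0.2 s.
At the end, for the whole second after the job is handed in: The hasp is shut (within 0.12 rad of its stop); the pin stands in the staple's eye, let go and still, within 8 mm of its centre, handle resting on the staple's top (within 4 mm), upright within 0.15 rad, its handle along the chest's front within 0.35 rad (value of joint hasp below 0.12 rad and horizontal distance between pin_grip and staple_eye below 0.008 m and z of pin_grip in the frame of staple_eye between 0.008 and 0.017 m and angle between pin_grip's own z axis and vertical below 0.15 rad and angle between the x axis of pin and the y axis of chest, either way round below 0.35 rad and linear speed of pin below 0.03 m/s and contact force between the fingers and pin below 0.1 N); the robot touches nothing.
It fails at once if the pin falls (faster than 0.5 m/s while not held) (linear speed of pin above 0.5 m/s and contact force between the fingers and pin below 0.1 N).
It fails at once if the kettle is moved more than 30 mm (distance of kettle from where it was at the start of the episode above 0.03 m).
It fails at once if the dispenser is moved more than 30 mm (distance of dispenser from where it was at the start of the episode above 0.03 m).
It fails at once if the tray is moved more than 30 mm (distance of tray from where it was at the start of the episode above 0.03 m).
It fails at once if the pot is moved more than 30 mm (distance of pot from where it was at the start of the episode above 0.03 m).
It also fails if it takes over 72 s, if anything falls off the work surface, if the arm or the gripper's body presses on something with over 40 N, if the wrist force passes 120 N, or if a joint passes its speed limit or range.

## Working session

There is one attempt and no reset: what is moved stays moved. The work goes in short steps, Python scripts to look and compute and a shell command to move; the robot and the scene stay as the last step left them, time stands still between calls to the robot, and variables do not carry over. Pictures are saved under pics/ and viewed, and the job is handed in when it is done.

```bash
mkdir -p pics; ls; cat > h.py <<'E'
import numpy as np, cv2
from cell import ctrl, imaging
from scipy.spatial.transform import Rotation as Ro
def grab(n,f=None):
    d=imaging.get_image(n)
    if f: cv2.imwrite('pics/'+f+'.png',d['img'][:,:,::-1])
    return d
def ray(d,u,v):
    K=np.array([[d['fx'],0,d['cx']],[0,d['fy'],d['cy']],[0,0,1.]])
    p=cv2.undistortPoints(np.array([[[u,v]]],float),K,np.array(d['dist'],float)).ravel()
    R=np.array(d['R']);t=np.array(d['t']).ravel()
    return -R.T@t, R.T@np.array([p[0],p[1],1])
def onz(d,u,v,z):
    c,r=ray(d,u,v); return c+r*(z-c[2])/r[2]
def proj(d,X):
    K=np.array([[d['fx'],0,d['cx']],[0,d['fy'],d['cy']],[0,0,1.]])
    R=np.array(d['R']);t=np.array(d['t'],float).ravel()
    return cv2.projectPoints(np.atleast_2d(X).astype(float),cv2.Rodrigues(R)[0],t,K,np.array(d['dist'],float))[0].reshape(-1,2)
def tri(a,b):
    A=0;y=0
    for c,r in (a,b):
        r=r/np.linalg.norm(r);M=np.eye(3)-np.outer(r,r);A=A+M;y=y+M@c
    return np.linalg.solve(A,y)
def crop(d,f,x0,y0,x1,y1,s):
    im=d['img'][y0:y1,x0:x1,::-1]; cv2.imwrite('pics/'+f+'.png',cv2.resize(im,None,fx=s,fy=s,interpolation=cv2.INTER_CUBIC))
E
python3 - <<'E'
from h import *
import pickle
D={}
for n in('side','top','wrist'):
    d=grab(n,n+'0');D[n]=d;c=ray(d,320,200);print(n,c,d['fx'])
pickle.dump(D,open('D0.pkl','wb'))
s=ctrl.read_state();print(s['clock'],s['eef_pos'],s['tool_rot'],s['width'])
print(Ro.from_euler('xyz',s['tool_rot']).as_matrix().round(3))
E
```

```text
pics
side (array([277.03499081, 679.24179574, 565.2408008 ]), array([ 0.38321286, -0.76342272, -0.52029781])) 378.2582463943505
top (array([ 399.51726179,  -16.48759759, 1086.37383112]), array([ 0.19873965,  0.01276907, -0.98012504])) 411.3321112247009
wrist (array([ 279.45894238, -591.94010409,  373.76292032]), array([-0.29276429, -0.09889291, -0.95107212])) 317.00824260055344
0.15 [ 204.25040529 -616.58576918  230.59035901] [-1.57227469e+00  9.39655136e-06 -2.82180455e+00] 85.28804099883779
[[-0.949 -0.     0.314]
 [-0.314  0.001 -0.949]
 [-0.    -1.    -0.001]]
```

View pics/side0.png

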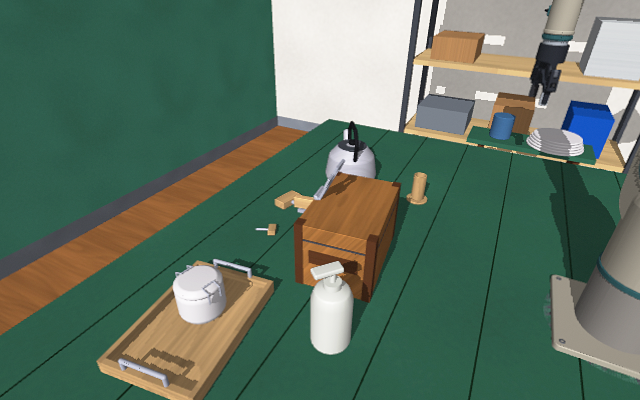

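View pics/top0.png

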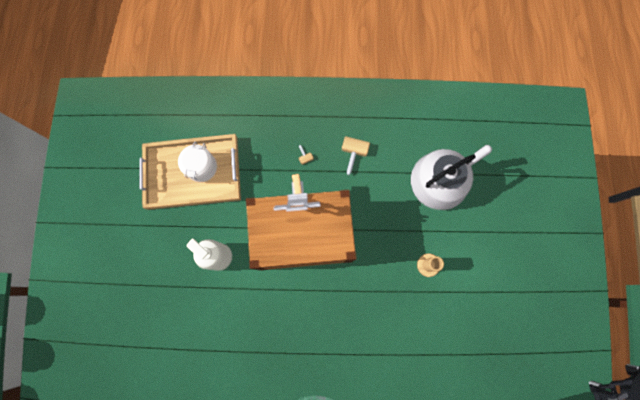

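View pics/wrist0.png

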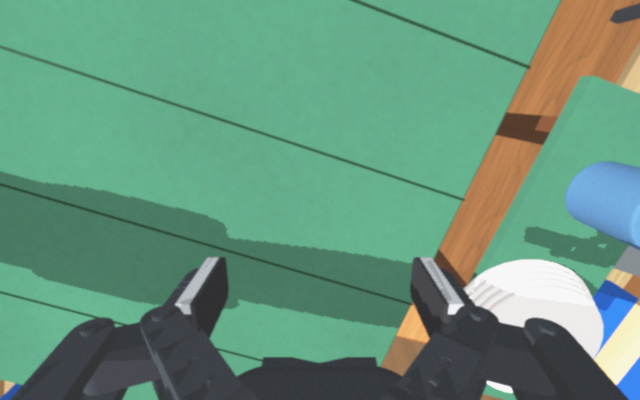

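```bash
python3 - <<'E'
from h import *
import pickle
D=pickle.load(open('D0.pkl','rb'))
crop(D['top'],'topc',230,130,450,290,3.6)
crop(D['side'],'sidec',240,160,440,300,4)
E
```

```text
(no output)
```

View pics/topc.png

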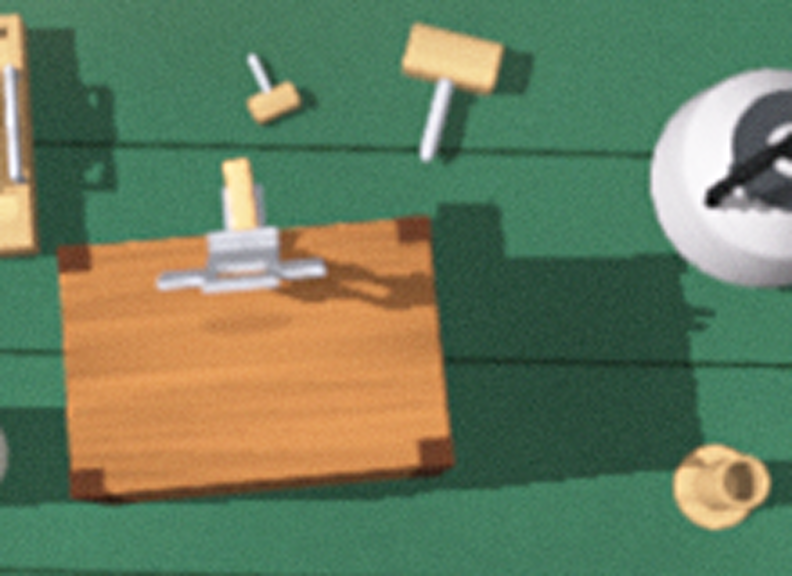

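View pics/sidec.png

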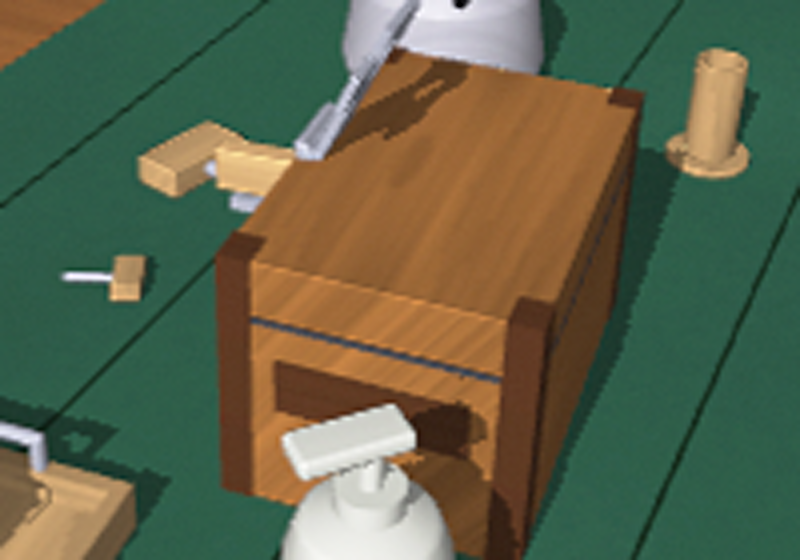

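```bash
python3 - <<'E'
from h import *
import pickle
D=pickle.load(open('D0.pkl','rb'));t=D['top'];s=D['side']
T=lambda x,y:(230+(x+.5)/3.6-.5,130+(y+.5)/3.6-.5)
S=lambda x,y:(240+(x+.5)/4-.5,160+(y+.5)/4-.5)
P=np.array([onz(t,*T(*p),150) for p in [(59,250),(429,217),(453,468),(71,498)]])
print(P.round(1)); print([np.linalg.norm(P[i]-P[i-1]).round(1) for i in range(4)])
for e in (P[0]-P[1],P[3]-P[2],P[0]-P[3],P[1]-P[2]): print(np.degrees(np.arctan2(e[1],e[0])))
Q=np.array([onz(s,*S(*p),150) for p in [(232,236),(642,92),(535,300)]]);print('side',Q.round(1))
print('handle top ends',[onz(t,*T(*p),136).round(1) for p in [(236,159),(224,163),(249,158)]])
print('cup',onz(t,*T(740,480),80),tri(ray(t,*T(740,480)),ray(s,*S(722,60))),onz(s,*S(722,60),80))
print('cupfoot',onz(t,*T(715,490),4),onz(s,*S(708,155),6))
w=tri(ray(t,*T(240,270)),ray(s,*S(350,100)));print('slot',w)
print('wing L tip', onz(t,*T(160,282),200))
print('kettle',onz(t,442,180,60), 'disp',onz(t,208,253,80),'disp head z168',onz(t,193,245,168))
E
```

```text
[[588.2 168.1 150. ]
 [614.7 -71.  150. ]
 [453.2 -87.5 150. ]
 [429.5 152.1 150. ]]
[np.float64(159.4), np.float64(240.6), np.float64(162.4), np.float64(240.7)]
96.33876908181024
95.63595549667116
5.779554663010405
5.821637566702286
side [[589.5 152.6 150. ]
 [455.2 -85.8 150. ]
 [440.3 132.7 150. ]]
handle top ends [array([654.9,  56.5, 136. ]), array([652. ,  64.4, 136. ]), array([655.8,  47.9, 136. ])]
cup [ 451.72901038 -288.85621777   80.        ] [ 450.68600182 -289.35117283   78.88222509] [ 449.18702297 -287.30905233   80.        ]
cupfoot [ 448.20384083 -290.67739205    4.        ] [ 446.77830289 -281.44826944    6.        ]
slot [574.33155871  49.18275315 178.46712023]
wing L tip [559.43984516  95.32492027 200.        ]
kettle [ 666.97037644 -318.87378338   60.        ] disp [465.51544372 268.73094346  80.        ] disp head z168 [476.77288131 279.33899448 168.        ]
```

```bash
cat >> h.py <<'E'
YAW=np.radians(5.9)
FN=np.array([np.cos(YAW),np.sin(YAW),0]);FY=np.array([-np.sin(YAW),np.cos(YAW),0]);Z=np.array([0,0,1.])
C0=np.array([521.4,40.4,0])
def ch(x,y,z): return C0+x*FN+y*FY+z*Z
E
python3 - <<'E'
from h import *
import pickle
D=pickle.load(open('D0.pkl','rb'));t=D['top'];s=D['side']
T=lambda p:(p-[230,130]+.5)*3.6-.5
S=lambda p:(p-[240,160]+.5)*4-.5
print('eye',ch(108,0,110),'hinge',ch(76,0,158))
for th in np.arange(3.0,4,.1):
    f=lambda r,y:ch(76+r*np.sin(th)+9*np.cos(th),y,158-r*np.cos(th)+9*np.sin(th))
    print(th.round(2),T(proj(t,[f(60,50),f(60,-50),f(88,0)])).round().tolist(),S(proj(s,[f(60,50),f(88,22)])).round().tolist())
print('handle',T(proj(t,[ch(133,0,136),ch(133,0,110)])))
E
```

```text
eye [628.82790425  51.50159397 110.        ] hinge [596.9974141  48.2122328 158.       ]
3.0 [[154.0, 224.0], [320.0, 210.0], [234.0, 200.0]] [[282.0, 64.0], [296.0, -11.0]]
3.1 [[155.0, 234.0], [321.0, 220.0], [235.0, 215.0]] [[293.0, 67.0], [312.0, -8.0]]
3.2 [[156.0, 244.0], [322.0, 230.0], [236.0, 230.0]] [[305.0, 71.0], [329.0, -3.0]]
3.3 [[157.0, 254.0], [323.0, 240.0], [237.0, 245.0]] [[316.0, 76.0], [345.0, 3.0]]
3.4 [[158.0, 264.0], [323.0, 250.0], [238.0, 260.0]] [[326.0, 82.0], [361.0, 11.0]]
3.5 [[159.0, 274.0], [324.0, 260.0], [240.0, 275.0]] [[337.0, 89.0], [376.0, 20.0]]
3.6 [[160.0, 283.0], [325.0, 269.0], [241.0, 289.0]] [[347.0, 96.0], [391.0, 31.0]]
3.7 [[161.0, 292.0], [326.0, 278.0], [243.0, 303.0]] [[356.0, 105.0], [404.0, 43.0]]
3.8 [[162.0, 300.0], [326.0, 287.0], [244.0, 315.0]] [[364.0, 114.0], [417.0, 55.0]]
3.9 [[164.0, 308.0], [327.0, 294.0], [245.0, 327.0]] [[371.0, 123.0], [428.0, 69.0]]
handle [[239.62927761 160.82242726]
 [242.11895959 170.75335768]]
```

```bash
python3 - <<'E'
from h import *
import pickle
D=pickle.load(open('D0.pkl','rb'));t=D['top'];s=D['side']
crop(D['top'],'topd',255,165,345,235,8)
crop(D['side'],'sided',290,140,390,215,8)
E
```

```text
(no output)
```

View pics/topd.png

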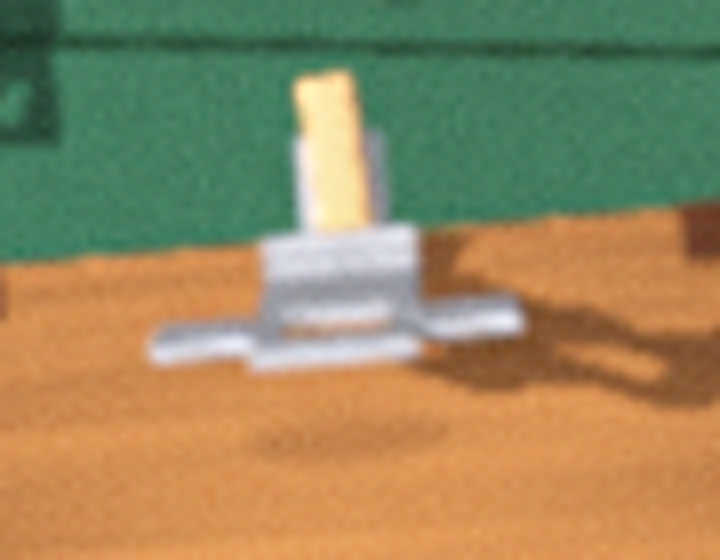

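View pics/sided.png

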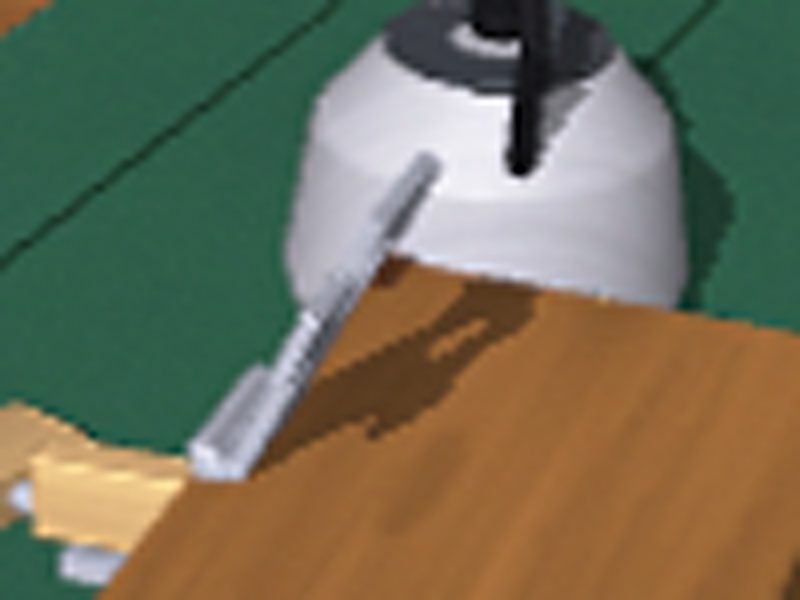

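```bash
cat >> h.py <<'E'
def st(): 
    s=ctrl.read_state(); return np.array(s['eef_pos']),Ro.from_euler('xyz',s['tool_rot']),s
def Rt(yaw_deg,tilt=0):
    # tool x in direction yaw_deg+180, y down
    a=np.radians(yaw_deg);f=np.array([np.cos(a),np.sin(a),0]);l=np.array([-np.sin(a),np.cos(a),0])
    return Ro.from_matrix(np.column_stack([-f,-Z,-l]))
def to(P,R=None):
    p,r,s=st(); R=R or r
    print('shift cm',(r.inv().apply(np.asarray(P)-p)/10).round(2),'turn deg',(r.inv()*R).as_rotvec(degrees=True).round(2))
E
python3 - <<'E'
from h import *
print(ch(112,0,113)); to(np.r_[ch(112,0,0)[:2],330],Rt(5.9))
E
```

```text
[632.80671552  51.91276412 113.        ]
shift cm [-61.7   -9.87 -50.  ] turn deg [8.000e-02 1.242e+01 1.000e-02]
```

```bash
python3 -m inch '[1,-3,-3,-2.4,0,2,0, 1,-7,-6,-5.6,0,5,0, 1,-10.5,-9.8,-8.5,0,12.4,0, 1,-61.7,-9.8,-50,0,12.4,0, 1,-61.7,-9.8,-50,0,12.4,0, 1,-61.7,-9.8,-50,0,12.4,0, 1,-61.7,-9.8,-50,0,12.4,0, 1,-61.7,-9.8,-50,0,12.4,0, 1,-61.7,-9.8,-50,0,12.4,0, 1,-61.7,-9.8,-50,0,12.4,0, 1,-61.7,-9.8,-50,0,12.4,0, 1,-61.7,-9.8,-50,0,12.4,0]'
python3 -c "
from h import *
to(np.r_[ch(112,0,0)[:2],330],Rt(5.9))
d=grab('wrist','w1')"
```

```text
clock: 1.35
eef_pos: [512.9, -134.9, 325.6]
tool_rot: [-1.571, 0.0, -3.038]
force: [1.2, -0.2, -0.6]
width: 85.7
shift cm [-13.85  -0.45 -17.34] turn deg [-0.01  0.02 -0.  ]
```

View pics/w1.png

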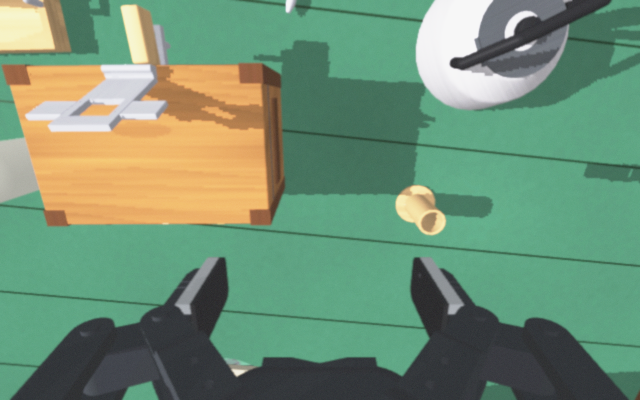

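```bash
python3 - <<'E'
from h import *
d=grab('wrist','w1b')
im=d['img']
crop(d,'w1c',100,0,190,75,8); crop(d,'w1d',390,180,450,240,10)
print('corner',[onz(d,*p,150).round(1) for p in [(4,66),(281,65)]], ch(80,120,150),ch(80,-120,150))
E
```

```text
corner [array([591.1, 183.9, 150. ]), array([621.9, -75.3, 150. ])] [588.64112095 167.987741   150.        ] [613.31132978 -70.74093511 150.        ]
```

View pics/w1c.png

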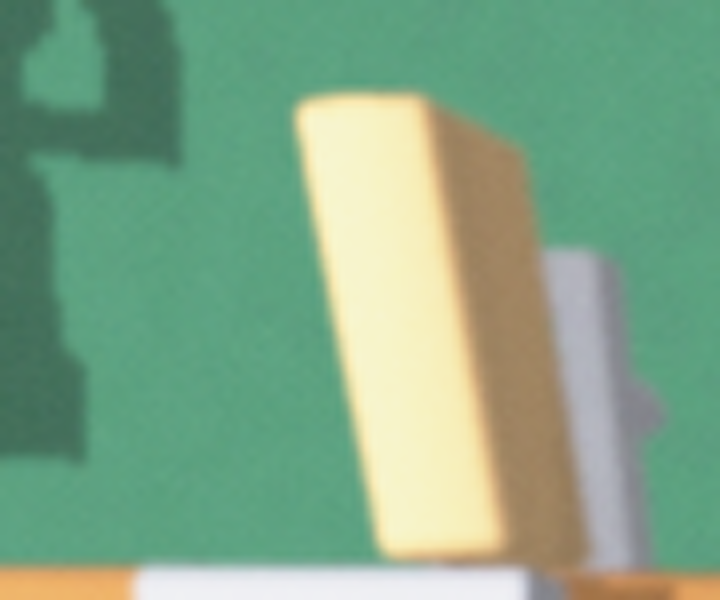

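View pics/w1d.png

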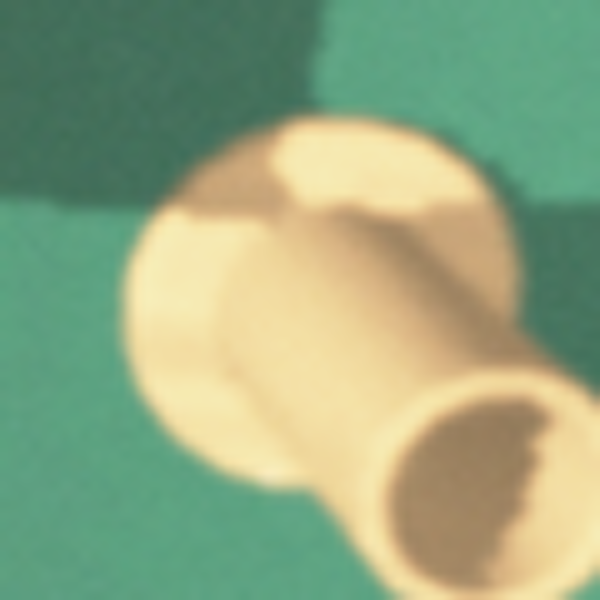

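```bash
python3 - <<'E'
from h import *
d=grab('wrist','w1b')
crop(d,'w1e',0,50,300,240,2.6)
print('corner',[onz(d,*p,150).round(1) for p in [(4,66),(263,65)]], ch(80,120,150),ch(80,-120,150))
c=lambda x,y:(100+(x+.5)/8-.5,(y+.5)/8-.5)
H=[onz(d,*c(*p),136) for p in [(298,104),(425,94),(505,548),(380,550)]]
print(np.round(H,1)); print(np.mean(H,0),ch(108,0,136)); e=H[0]-H[3];print(np.degrees(np.arctan2(e[1],e[0])),np.linalg.norm(e))
e=H[1]-H[2];print(np.degrees(np.arctan2(e[1],e[0])),np.linalg.norm(e))
k=lambda x,y:(390+(x+.5)/10-.5,180+(y+.5)/10-.5)
# cup outer rim: left 360, top 365
print('cup',onz(d,*k(490,487),80), onz(d,*k(322,300),6))
E
```

```text
corner [array([588.4, 178.8, 150. ]), array([617.3, -62.7, 150. ])] [588.64112095 167.987741   150.        ] [613.31132978 -70.74093511 150.        ]
[[650.   59.6 136. ]
 [652.7  44.8 136. ]
 [604.2  37.  136. ]
 [602.2  52.3 136. ]]
[627.27787189  48.43231553 136.        ] [628.82790425  51.50159397 136.        ]
8.747240727330794 48.3085650995263
9.123200267222735 49.10922805611346
cup [ 449.60153362 -294.03226187   80.        ] [ 449.60163209 -294.29980971    6.        ]
```

View pics/w1e.png

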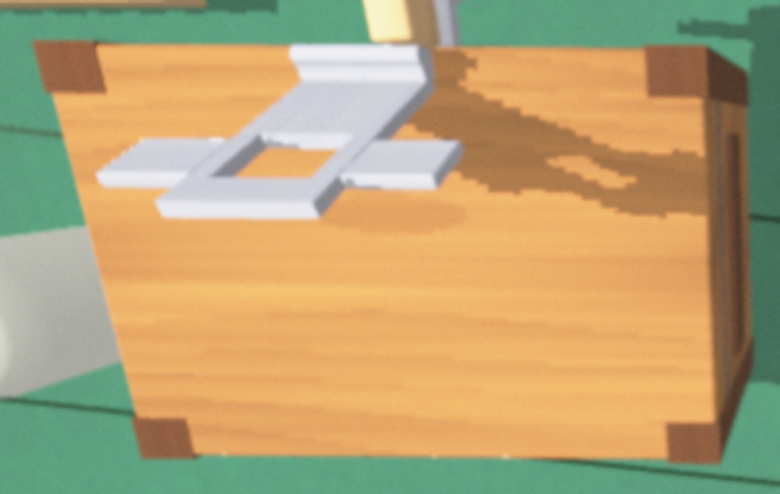

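```bash
python3 -c "
from h import *
to(np.r_[ch(115,0,0)[:2],300],Rt(5.9))"
```

```text
shift cm [-14.16   2.55 -16.99] turn deg [ 0.1   0.48 -0.02]
```

```bash
python3 -m inch '[1,-14.2,2.5,-17,0,0,0, 1,-14.2,2.5,-17,0,0,0, 1,-14.2,2.5,-17,0,0,0, 1,-14.2,2.5,-17,0,0,0, 1,-14.2,2.5,-17,0,0,0, 1,-14.2,2.5,-17,0,0,0, 1,-14.2,2.5,-17,0,0,0, 1,-14.2,2.5,-17,0,0,0]'
python3 -c "
from h import *
to(np.r_[ch(115,0,0)[:2],300],Rt(5.9))
d=grab('wrist','w2');t=grab('top','t2')
to(np.r_[ch(115,0,0)[:2],300],Rt(5.9))
"
```

```text
clock: 2.3
eef_pos: [635.5, 44.2, 300.6]
tool_rot: [-1.569, -0.001, -3.041]
force: [-0.0, -0.5, -0.7]
width: 85.2
shift cm [-0.11  0.06 -0.8 ] turn deg [-0.1  -0.16  0.04]
shift cm [-0.09  0.09 -0.75] turn deg [-0.06 -0.15 -0.01]
```

View pics/w2.png

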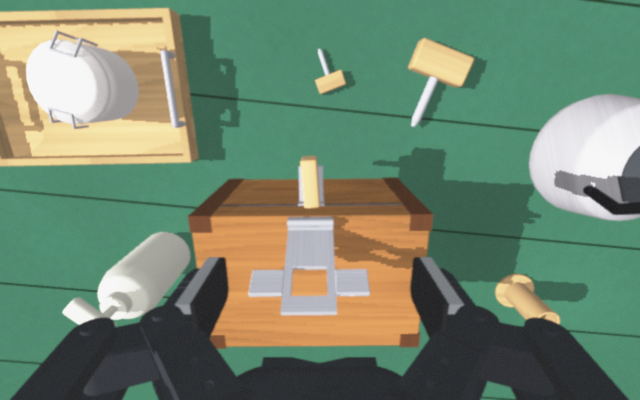

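```bash
python3 - <<'E'
from h import *
d=grab('wrist','w2b'); crop(d,'w2c',180,145,440,235,3)
crop(d,'w2d',285,145,335,235,6)
E
```

```text
(no output)
```

View pics/w2c.png

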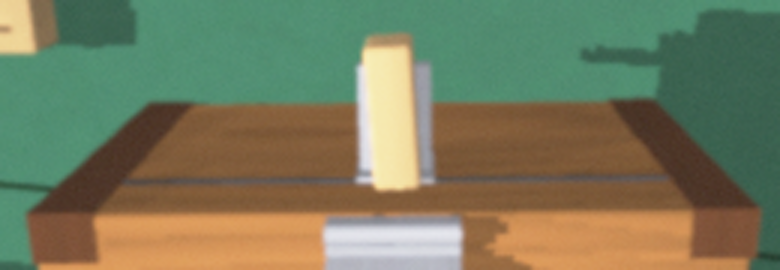

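View pics/w2d.png

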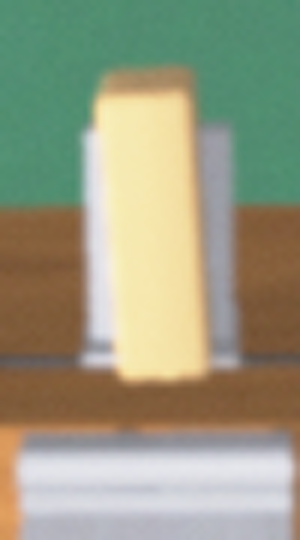

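```bash
python3 - <<'E'
from h import *
d=grab('wrist','w2e')
c=lambda x,y:(180+(x+.5)/3-.5,145+(y+.5)/3-.5)
k=lambda x,y:(285+(x+.5)/6-.5,145+(y+.5)/6-.5)
A,B=onz(d,*c(30,212),150),onz(d,*c(758,208),150);print(A,B,(A+B)/2,ch(80,0,150),np.degrees(np.arctan2(*(A-B)[1::-1])))
H=np.array([onz(d,*k(*p),136) for p in [(97,95),(191,91),(207,375),(120,379)]]);print(H.round(1),H.mean(0))
e=H[0]+H[1]-H[2]-H[3];print(np.degrees(np.arctan2(e[1],e[0])))
Sx=np.array([onz(d,*k(*p),110) for p in [(84,130),(233,124),(240,358),(80,358)]]);print(Sx.round(1))
print('eye',ch(108,0,110),'staple outer mid',ch(121,0,110))
print('hasp hinge strap edges',[onz(d,*k(*p),160).round(1) for p in [(18,450),(290,445)]],ch(76,0,158))
E
```

```text
[590.49973092 169.34776811 150.        ] [616.33289544 -69.76206353 150.        ] [603.41631318  49.79285229 150.        ] [600.97622537  48.62340294 150.        ] 96.16625585654101
[[653.8  64.9 136. ]
 [656.   49.7 136. ]
 [607.3  42.1 136. ]
 [605.   56.9 136. ]] [630.53633327  53.38633896 136.        ]
9.15868350892475
[[642.1  67.7 110. ]
 [645.9  41.3 110. ]
 [602.2  35.4 110. ]
 [599.2  64.9 110. ]]
eye [628.82790425  51.50159397 110.        ] staple outer mid [641.75904087  52.83789695 110.        ]
hasp hinge strap edges [array([599.9,  71.8, 160. ]), array([605.2,  28.5, 160. ])] [596.9974141  48.2122328 158.       ]
```

```bash
sed -i 's/YAW=np.radians(5.9)/YAW=np.radians(6.0)/; s/C0=np.array.*/C0=np.array([523,41.9,0])/' h.py; python3 -c "
from h import *
p=np.array([630.5,53.4,114])+4*FN
to(p,Rt(9.2)); to(p+[0,0,60],Rt(9.2))"
```

```text
shift cm [ 0.06 18.7  -0.85] turn deg [-0.03 -3.39 -0.02]
shift cm [ 0.05 12.7  -0.85] turn deg [-0.03 -3.39 -0.02]
```

```bash
python3 -m inch '[0.6,0,3,-0.4,0,-1.7,0, 0.6,0,7.5,-0.85,0,-3.4,0, 0.6,0,11,-0.85,0,-3.4,0, 0.6,0,14,-0.85,0,-3.4,0, 0.6,0,14.5,-0.85,0,-3.4,0, 0.6,0,14.5,-0.85,0,-3.4,0]'
python3 -c "
from h import *
d=grab('wrist','w3')
p=np.array([630.5,53.4,114])+4*FN
to(p,Rt(9.2))"
```

```text
clock: 3.1
eef_pos: [634.9, 55.0, 155.3]
tool_rot: [-1.571, -0.001, -2.979]
force: [0.5, 0.9, -0.3]
width: 51.1
shift cm [0.18 4.27 0.12] turn deg [-0.01  0.09 -0.1 ]
```

View pics/w3.png

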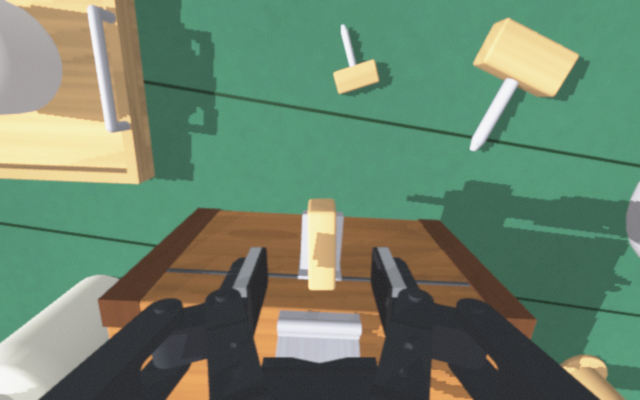

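```bash
python3 -m inch '[0.6,0.05,1.5,0,0,0,0, 0.6,0.1,3,0,0,0,0, 0.6,0.1,4.0,0,0,0,0, 0.6,0.1,4.0,0,0,0,0, 0.6,0.1,4.0,0,0,0,0]'
python3 -c "
from h import *
p=np.array([630.5,53.4,114])+4*FN
to(p,Rt(9.2))"
```

```text
clock: 3.65
eef_pos: [635.0, 55.3, 116.7]
tool_rot: [-1.571, 0.002, -2.979]
force: [0.8, -0.9, -0.4]
width: 51.5
shift cm [0.08 0.27 0.14] turn deg [-0.01  0.11 -0.11]
```

```bash
python3 -m inch '[0.6,0,0.1,0.1,0,0,0, 0.4,0,0.2,0.1,0,0,0, 0.2,0,0.2,0.1,0,0,0, 0,0,0.2,0.1,0,0,0, 0,0,0.2,0.1,0,0,0, 0,0,0.2,0.1,0,0,0, 0,0,0.2,0.1,0,0,0]'
python3 -c "
from h import *
d=grab('wrist','w4')
"
```

```text
clock: 4.35
eef_pos: [634.7, 54.3, 113.9]
tool_rot: [-1.571, 0.001, -2.979]
force: [-0.4, -0.9, 4.0]
width: 14.7
```

View pics/w4.png

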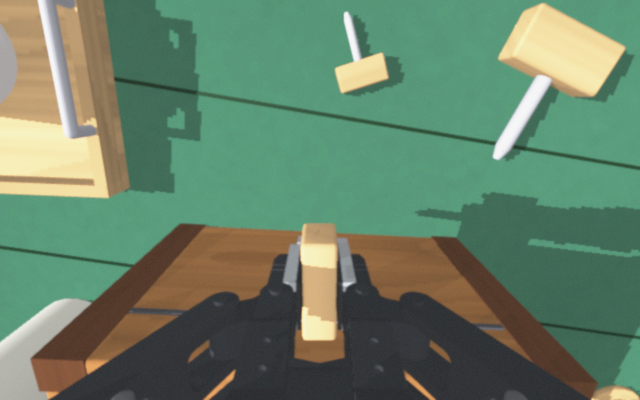

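```bash
python3 -m inch '[0,0,-0.7,0,0,0,0, 0,0,-2,0,0,0,0, 0,0,-3.5,0,0,0,0, 0,0,-5.5,0,0,0,0, 0,0,-7.5,0,0,0,0, 0,0,-10,0,0,0,0, 0,0,-13,0,0,0,0, 0,0,-15,0,0,0,0, 0,0,-15.2,0,0,0,0, 0,0,-15.2,0,0,0,0]'
python3 -c "
from h import *
d=grab('wrist','w5')
print(st()[2]['width'])
to([450.5,-291,240],Rt(96))
to([450.5,-291,240],Rt(-84))
"
```

```text
clock: 5.4
eef_pos: [634.3, 54.3, 266.2]
tool_rot: [-1.571, 0.001, -2.979]
force: [-0.1, -0.5, -1.0]
width: 14.9
14.612814979559632
shift cm [23.67  2.53 31.1 ] turn deg [ 5.000e-02 -8.668e+01  4.000e-02]
shift cm [23.67  2.53 31.1 ] turn deg [-4.000e-02  9.332e+01  5.000e-02]
```

View pics/w5.png

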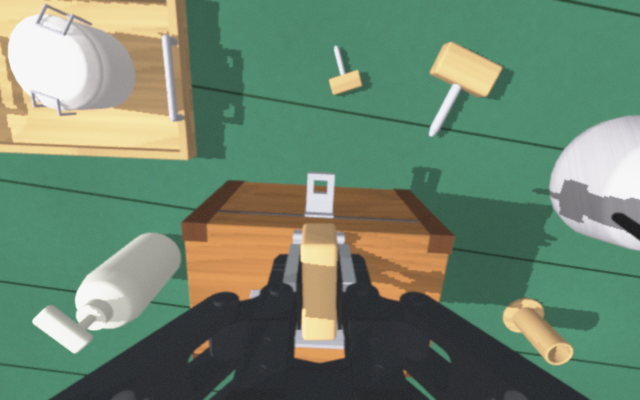

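```bash
python3 -m inch '[0,0,-2,4,0,0,0, 0,0,-4,8,0,8,0, 0,0,-4,12.5,0,16,0, 0,2,-4,17,0,24,0, 0,5,-4,20,0,32,0, 0,8,-4,23,0,40,0, 0,11,-4,26,0,48,0, 0,14,-4,29,0,56,0, 0,18,-3,31,0,64,0, 0,21.5,-2,31,0,72,0, 0,23.7,0,31,0,80,0, 0,23.7,0,31,0,88,0]'
python3 -c "
from h import *
d=grab('wrist','w6')
print(st()[2]['width'])
to([450.5,-291,240],Rt(-84))
"
```

```text
clock: 6.65
eef_pos: [444.3, -289.8, 262.2]
tool_rot: [-1.563, -0.005, 1.757]
force: [0.6, -0.3, -0.5]
width: 14.6
14.951980193026571
shift cm [-0.2   2.31 -0.31] turn deg [-0.29  4.53  0.19]
```

View pics/w6.png

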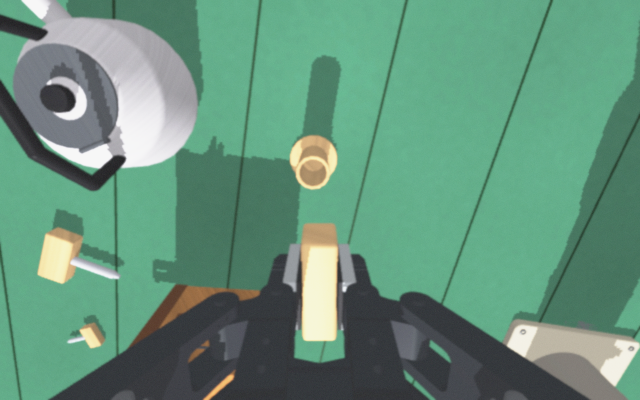

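```bash
python3 -m inch '[0,-0.3,1,-0.4,0,4.5,0, 0,-0.3,1,-0.4,0,4.5,0, 0,-0.3,1,-0.4,0,4.5,0, 0,-0.3,1,-0.4,0,4.5,0]'
python3 - <<'E'
from h import *
d=grab('wrist','w7');print(st()[0],st()[1].as_euler('xyz'))
crop(d,'w7c',280,120,350,200,7)
t=grab('side','s7');crop(t,'s7c',390,160,450,215,10)
E
```

```text
clock: 7.1
eef_pos: [455.3, -291.9, 255.5]
tool_rot: [-1.571, -0.0, 1.692]
force: [0.9, -0.1, -1.6]
width: 14.5
[ 455.27436042 -292.03921691  255.6300754 ] [-1.57092909e+00  4.39364056e-05  1.69167845e+00]
```

View pics/w7c.png

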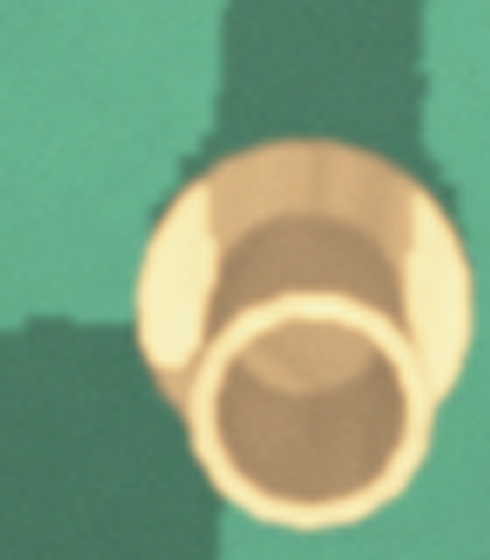

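View pics/s7c.png

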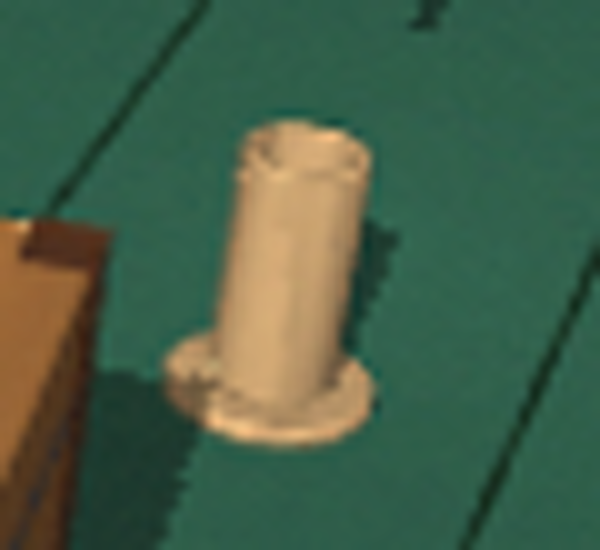

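```bash
python3 - <<'E'
from h import *
d=grab('wrist');s=grab('side')
w=(280+310.5/7-.5,120+410.5/7-.5); q=(390+30.6-.5,160+15.-.5)
print(onz(d,*w,80),onz(s,*q,80),tri(ray(d,*w),ray(s,*q)))
print('foot',onz(d,280+305/7-.5,120+310/7-.5,4))
c=onz(d,*w,80)
f=Rt(-84).apply([-1,0,0])
to(np.array([c[0],c[1],150])+4.3*f,Rt(-84))
E
```

```text
[ 451.047433   -290.67978302   80.        ] [ 449.4417936  -288.03299944   80.        ] [ 450.44112298 -290.46403464   78.73052394]
foot [ 450.92649509 -290.3020381     4.        ]
shift cm [-0.23 10.58  0.41] turn deg [ 0.02  0.86 -0.01]
```

```bash
python3 -m inch '[0,-0.2,3,0.4,0,0.8,0, 0,-0.2,6,0.4,0,0.8,0, 0,-0.2,9,0.4,0,0.8,0, 0,-0.2,10.5,0.4,0,0.8,0, 0,-0.2,10.5,0.4,0,0.8,0, 0,-0.2,10.5,0.4,0,0.8,0]'
python3 - <<'E'
from h import *
d=grab('wrist','w8');s=grab('side','s8');crop(s,'s8c',370,110,460,210,6)
t=grab('top','t8');crop(t,'t8c',380,220,480,320,6)
f=Rt(-84).apply([-1,0,0])
to(np.array([450.8,-290.5,84])+4.3*f,Rt(-84))
E
```

```text
clock: 7.9
eef_pos: [451.7, -294.9, 151.0]
tool_rot: [-1.571, 0.0, 1.676]
force: [0.2, 0.1, 0.0]
width: 14.9
shift cm [0.06 6.77 0.11] turn deg [ 0.12  0.03 -0.09]
```

View pics/s8c.png

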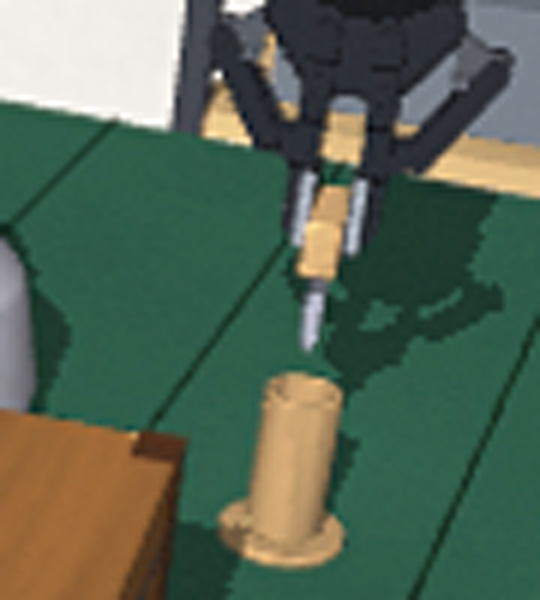

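View pics/w8.png

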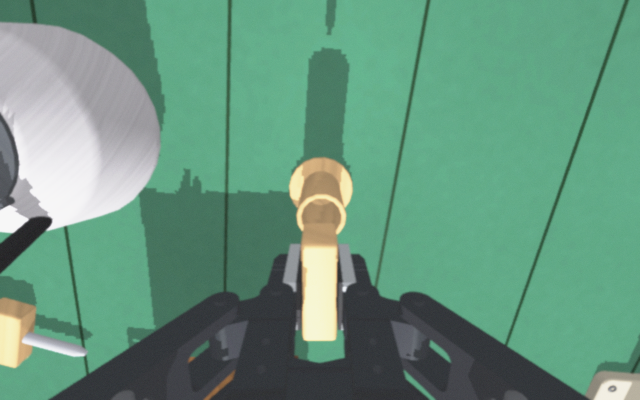

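```bash
python3 -m inch '[0,0,1.5,0.1,0,0,0, 0,0,3,0.1,0,0,0, 0,0,4.5,0.1,0,0,0, 0,0,5.5,0.1,0,0,0, 0,0,6.2,0.1,0,0,0, 0,0,6.5,0.1,0,0,0, 0,0,6.5,0.1,0,0,0]'
python3 - <<'E'
from h import *
f=Rt(-84).apply([-1,0,0]); print(st()[2]['force'])
to(np.array([450.8,-290.5,84])+4.3*f,Rt(-84))
E
```

```text
clock: 8.75
eef_pos: [450.5, -294.8, 85.6]
tool_rot: [-1.571, 0.0, 1.676]
force: [0.6, 0.7, -1.4]
width: 15.1
[ 0.59514999  0.7251324  -1.3627513 ]
shift cm [-0.01  0.16 -0.07] turn deg [ 0.01  0.02 -0.01]
```

Lower to contact, then open gently.

```bash
python3 -m inch '[0,0,0.15,0,0,0,0, 0,0,0.25,0,0,0,0, 0,0,0.25,0,0,0,0]'

```

```text
clock: 9.05
eef_pos: [450.9, -295.0, 83.9]
tool_rot: [-1.572, 0.001, 1.676]
force: [-1.1, -0.1, 4.5]
width: 14.8
```

```bash
python3 -m inch '[0.2,0,0,0,0,0,0, 0.25,0,0,0,0,0,0, 0.35,0,0,0,0,0,0, 0.5,0,0,0,0,0,0, 0.5,0,0,0,0,0,0]'
python3 - <<'E'
from h import *
d=grab('wrist','w9');s=grab('side','s9');crop(s,'s9c',370,110,460,210,6)
E
```

```text
clock: 9.55
eef_pos: [450.4, -294.7, 82.9]
tool_rot: [-1.571, -0.0, 1.676]
force: [0.3, -0.5, -0.0]
width: 42.8
```

View pics/w9.png

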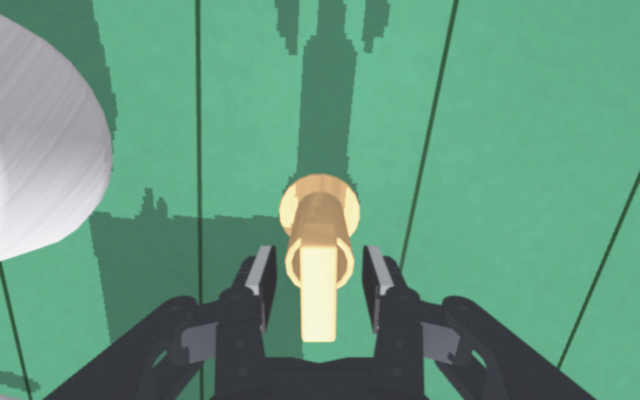

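View pics/s9c.png

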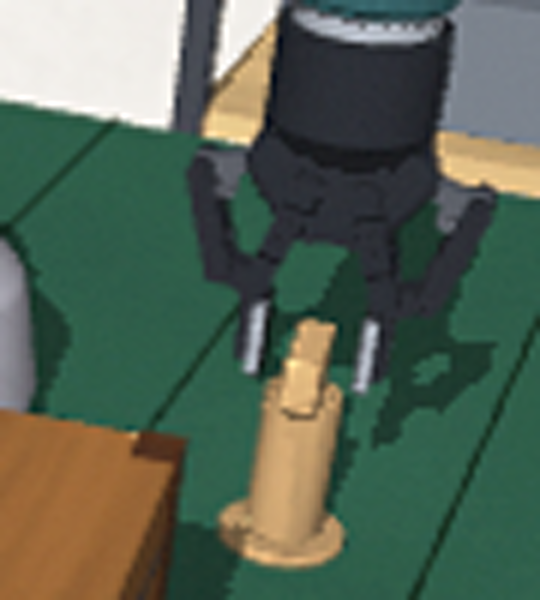

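```bash
python3 - <<'E'
from h import *
to(ch(5,-40,270),Rt(6))
print(ch(5,-40,270))
E
```

```text
shift cm [ 28.71 -18.71 -11.25] turn deg [ 0.000e+00 -8.998e+01  1.000e-02]
[532.15374801   2.6417665  270.        ]
```

```bash
python3 -m inch '[0.5,0,-2,0,0,0,0, 0.5,0,-5,0,0,0,0, 0.4,0,-9,0,0,0,0, 0.2,0,-13,0,0,-8,0, 0,2,-17,-1,0,-16,0, 0,6,-18.7,-3,0,-24,0, 0,10,-18.7,-5,0,-32,0, 0,14,-18.7,-7,0,-40,0, 0,18,-18.7,-9,0,-48,0, 0,22,-18.7,-11,0,-56,0, 0,26,-18.7,-11.2,0,-64,0, 0,28.7,-18.7,-11.2,0,-72,0]'
python3 - <<'E'
from h import *
to(ch(5,-40,270),Rt(6))
t=grab('top','t10'); crop(t,'t10c',230,130,450,290,3.6)
E
```

```text
clock: 10.85
eef_pos: [531.7, 6.2, 269.8]
tool_rot: [-1.572, -0.0, 2.942]
force: [-1.0, 0.0, 0.5]
width: -0.0
shift cm [-0.12 -0.02  0.34] turn deg [ 8.000e-02 -1.745e+01  1.000e-02]
```

View pics/t10c.png

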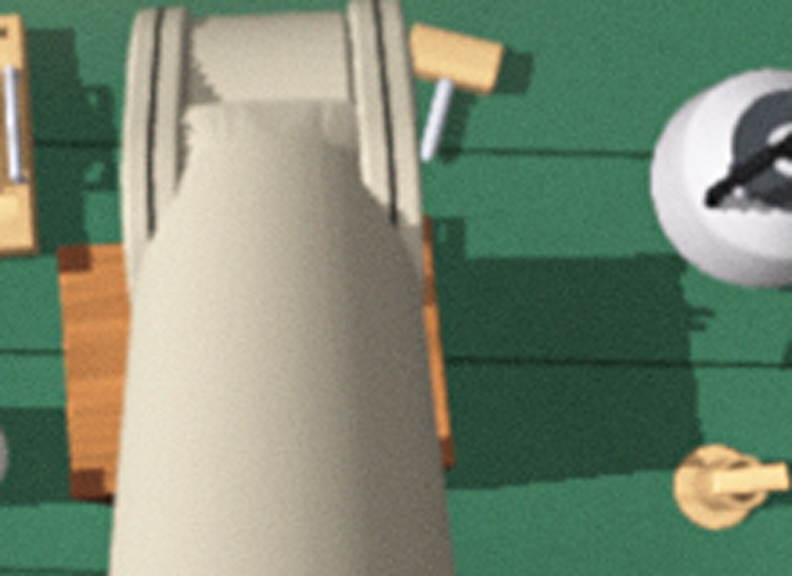

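```bash
python3 -m inch '[0,0,0,0.3,0,-8.5,0, 0,0,0,0.3,0,-17.5,0, 0,0,2,0.3,0,-17.5,0, 0,0,4,0.3,0,-17.5,0, 0,0,5,0.3,0,-17.5,0, 0,0,5,0.3,0,-17.5,0]'
python3 - <<'E'
from h import *
to(ch(5,-40,190),Rt(6))
d=grab('wrist','w11'); d=grab('side','s11');crop(d,'s11c',270,80,420,220,4)
E
```

```text
clock: 11.5
eef_pos: [530.0, -0.8, 218.7]
tool_rot: [-1.571, -0.003, -3.046]
force: [-0.9, 0.3, 1.2]
width: 0.0
shift cm [-0.26  2.87 -0.32] turn deg [ 0.   -0.51  0.18]
```

View pics/w11.png

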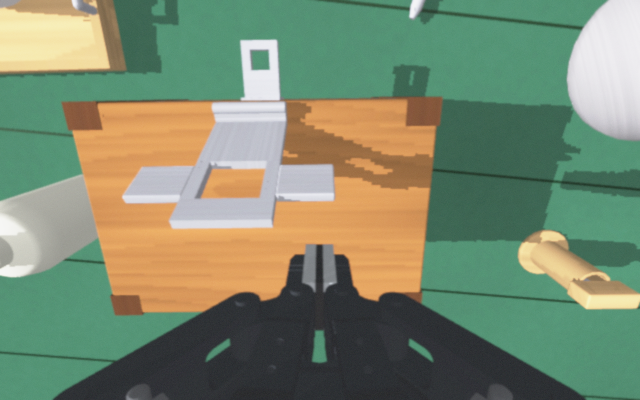

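View pics/s11c.png

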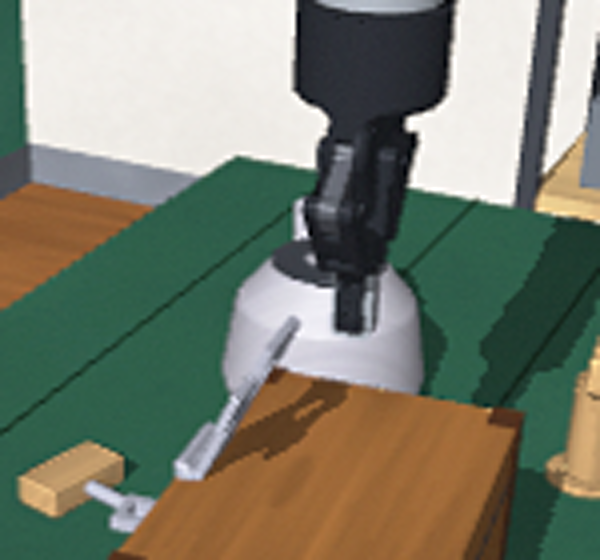

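```bash
python3 - <<'E'
from h import *
d=grab('wrist'); 
crop(d,'w11c',235,30,295,130,6)
print(ch(108,0,110))
p,r,s=st()
def W(cx,z,y=-40): return (r.inv().apply(ch(80+cx,y,z)-p)/10).round(2)
for th in [3.6,3.4,3.14,2.9,2.6,2.3,2.0,1.75,1.57,1.3,1.0,.75,.5,.25,.1,0]:
    a=(th-np.pi/2)/(np.pi/2)
    if th>1.57: rr=60+11*(1-min(a,1)); c=-11
    else: rr=60-11*(1+a); c=11
    X=-4+rr*np.sin(th)+13*np.cos(th)+c; z=158-rr*np.cos(th)+13*np.sin(th)
    print(th,np.round([X,z],1),W(X,z))
print(W(-78,195), (r.inv()*Rt(6)).as_rotvec(degrees=True).round(2))
E
```

```text
[630.4083647   53.18907403 110.        ]
3.6 [-53.2 206.1] [-2.25  1.47 -0.33]
3.4 [-42.9 212.7] [-3.29  0.81 -0.34]
3.14 [-27.9 218. ] [-4.79  0.27 -0.35]
2.9 [-12.9 221. ] [-6.29 -0.02 -0.36]
2.6 [  6.7 219.4] [-8.25  0.14 -0.38]
2.3 [ 25.5 211.6] [-10.12   0.92  -0.4 ]
2.0 [ 41.4 198.1] [-11.72   2.27  -0.41]
1.75 [ 51.3 183.2] [-12.7    3.76  -0.42]
1.57 [ 56. 171.] [-13.17   4.99  -0.42]
1.3 [ 59.5 156.9] [-13.52   6.4   -0.43]
1.0 [ 58.6 140.3] [-13.43   8.06  -0.42]
0.75 [ 53.8 126.8] [-12.95   9.41  -0.42]
0.5 [ 45.5 114.7] [-12.11  10.62  -0.41]
0.25 [ 34.  104.8] [-10.96  11.61  -0.4 ]
0.1 [ 25.9 100.3] [-10.15  12.05  -0.4 ]
0 [20. 98.] [-9.56 12.28 -0.39]
[ 0.23  2.57 -0.31] [-0.01 -0.5  -0.07]
```

View pics/w11c.png

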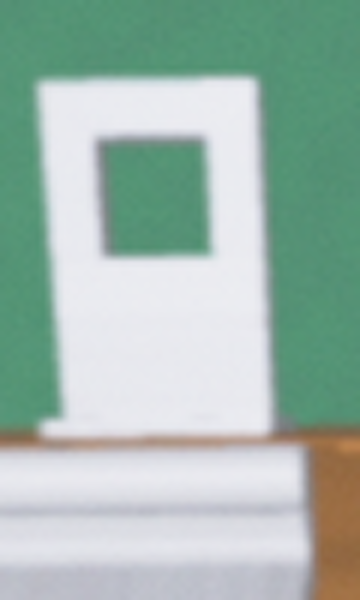

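```bash
python3 - <<'E'
from h import *
d=grab('wrist')
print('eye',onz(d,235+154.5/6-.5,30+197.5/6-.5,110),ch(108,0,110))
E
python3 -m inch '[0,0,0.8,-0.3,0,-0.5,0, 0,0,1.5,-0.3,0,-0.5,0, 0,-1.2,1.4,-0.3,0,-0.5,0, 0,-2.3,1.2,-0.3,0,-0.5,0, 0,-3.5,0.8,-0.35,0,-0.5,0, 0,-4.7,0.5,-0.35,0,-0.5,0, 0,-5.9,0.2,-0.35,0,-0.5,0, 0,-7.2,0.2,-0.35,0,-0.5,0, 0,-8.3,0.3,-0.38,0,-0.5,0, 0,-8.3,0.3,-0.38,0,-0.5,0]'
python3 - <<'E'
from h import *
d=grab('wrist','w12'); d=grab('side','s12');crop(d,'s12c',270,80,420,220,4)
E
```

```text
eye [630.81669936  52.93402927 110.        ] [630.4083647   53.18907403 110.        ]
clock: 12.7
eef_pos: [614.0, 11.7, 216.1]
tool_rot: [-1.571, -0.0, -3.036]
force: [-0.1, 0.0, -0.0]
width: 0.1
```

View pics/s12c.png

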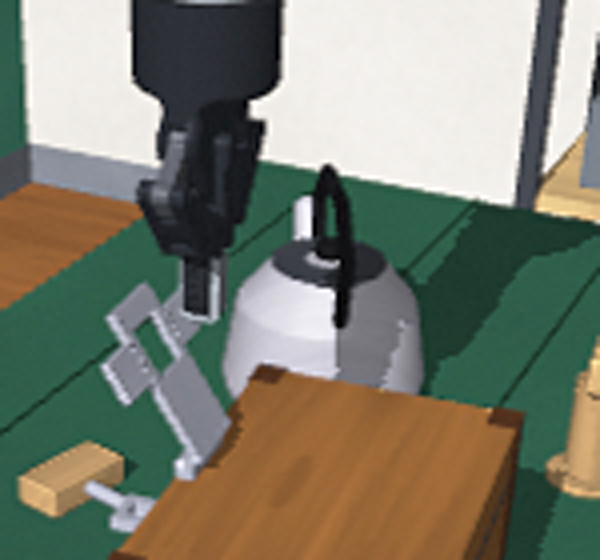

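View pics/w12.png

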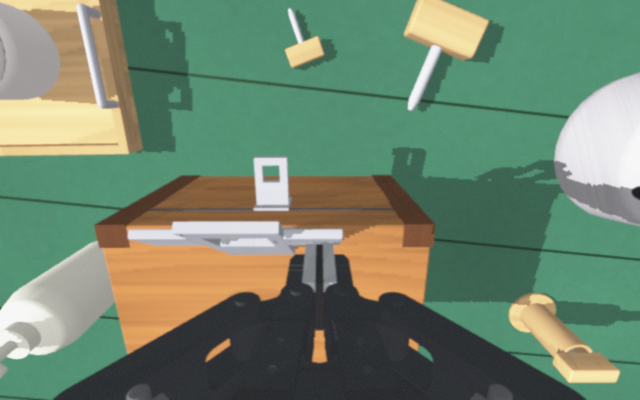

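Hasp is now past upright (side crop ~(150,340)). Continue around and down.

```bash
python3 - <<'E'
from h import *
p,r,s=st()
def W(cx,z,y=-40): return (r.inv().apply(ch(80+cx,y,z)-p)/10).round(2)
for X,z in [(25.5,211),(41,197),(51,182),(56,170),(59.5,155),(58.6,138),(53,125),(45,113),(33,104),(25,100),(20,98)]: print(X,z,W(X,z))
E
```

```text
25.5 211 [-1.94  0.53  0.03]
41 197 [-3.49  1.93  0.03]
51 182 [-4.49  3.43  0.03]
56 170 [-4.99  4.63  0.03]
59.5 155 [-5.35  6.13  0.03]
58.6 138 [-5.26  7.83  0.03]
53 125 [-4.7   9.13  0.03]
45 113 [-3.9  10.33  0.03]
33 104 [-2.7  11.23  0.03]
25 100 [-1.9  11.63  0.03]
20 98 [-1.4  11.84  0.03]
```

```bash
python3 -m inch '[0,-1,0.2,0,0,0,0, 0,-1.95,0.55,0,0,0,0, 0,-2.8,1.2,0,0,0,0, 0,-3.5,1.95,0,0,0,0, 0,-4.1,2.7,0,0,0,0, 0,-4.5,3.4,0,0,0,0, 0,-4.8,4.1,0,0,0,0, 0,-5,4.7,0,0,0,0, 0,-5.2,5.4,0,0,0,0, 0,-5.35,6.1,0,0,0,0, 0,-5.35,6.1,0,0,0,0]'
python3 - <<'E'
from h import *
d=grab('wrist','w13'); d=grab('side','s13');crop(d,'s13c',270,80,420,220,4)
p,r,s=st()
def W(cx,z,y=-40): return (r.inv().apply(ch(80+cx,y,z)-p)/10).round(2)
for X,z in [(59.5,155),(58.6,138),(53,125),(45,113),(33,104),(25,100),(20,98),(18,98)]: print(X,z,W(X,z))
E
```

```text
clock: 13.9
eef_pos: [666.1, 16.9, 154.8]
tool_rot: [-1.571, -0.001, -3.036]
force: [0.1, 0.6, -0.2]
width: -0.1
59.5 155 [0.06 0.09 0.02]
58.6 138 [0.15 1.79 0.02]
53 125 [0.71 3.09 0.02]
45 113 [1.51 4.29 0.02]
33 104 [2.71 5.19 0.02]
25 100 [3.51 5.59 0.02]
20 98 [4.01 5.79 0.02]
18 98 [4.21 5.79 0.02]
```

View pics/s13c.png

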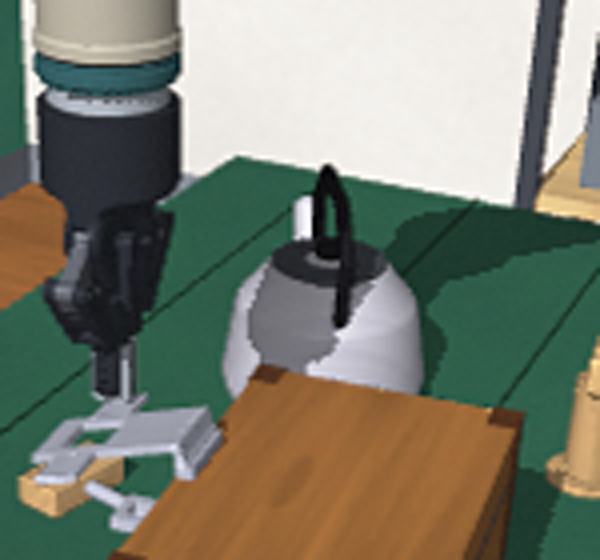

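View pics/w13.png

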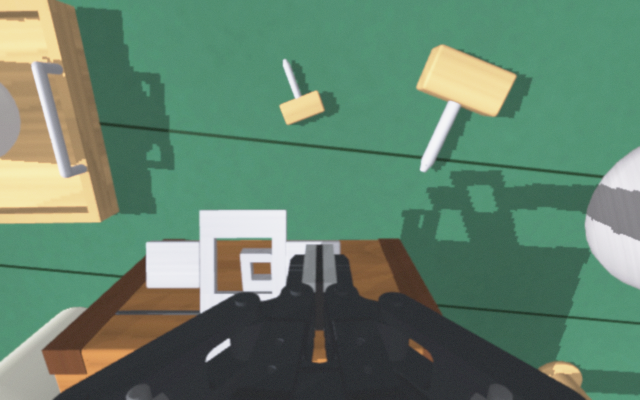

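Hasp is about horizontal, wing under the fingertips. Continue down and inward.

```bash
python3 -m inch '[0,0.05,0.9,0,0,0,0, 0,0.15,1.8,0,0,0,0, 0,0.4,2.5,0,0,0,0, 0,0.7,3.1,0,0,0,0, 0,1.1,3.8,0,0,0,0, 0,1.6,4.4,0,0,0,0, 0,2.1,4.8,0,0,0,0, 0,2.7,5.2,0,0,0,0, 0,3.1,5.4,0,0,0,0, 0,3.5,5.6,0,0,0,0, 0,3.8,5.7,0,0,0,0, 0,3.8,5.7,0,0,0,0]'
python3 - <<'E'
from h import *
d=grab('wrist','w14'); d=grab('side','s14');crop(d,'s14c',270,80,420,220,4)
p,r,s=st()
def W(cx,z,y=-40): return (r.inv().apply(ch(80+cx,y,z)-p)/10).round(2)
for X,z in [(20,98),(18,98)]: print(X,z,W(X,z))
E
```

```text
clock: 15.2
eef_pos: [628.6, 12.9, 99.0]
tool_rot: [-1.571, 0.0, -3.037]
force: [-0.3, -0.1, -0.7]
width: -0.2
20 98 [0.2  0.1  0.01]
18 98 [0.4  0.1  0.01]
```

View pics/w14.png

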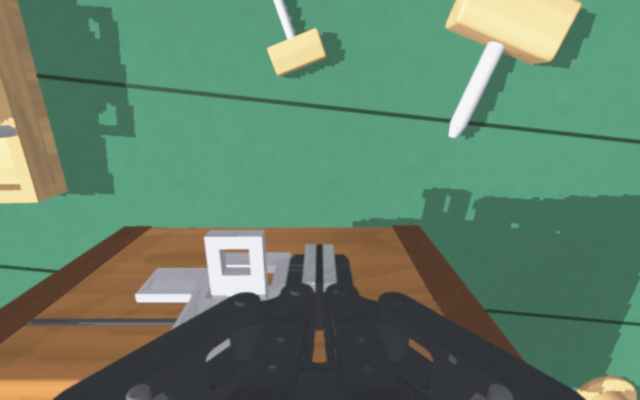

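```bash
python3 -m inch '[0,0.15,0.1,0,0,0,0, 0,0.25,0.1,0,0,0,0, 0,0.35,0.1,0,0,0,0, 0,0.35,0.1,0,0,0,0]'; python3 -m inch '[0,0.1,0,0,0,0,0, 0,0.2,0,0,0,0,0, 0,0.2,0,0,0,0,0]'
```

```text
clock: 15.7
eef_pos: [628.5, 12.9, 98.7]
tool_rot: [-1.571, 0.007, -3.037]
force: [7.1, 0.5, -1.8]
width: 0.1
clock: 16.0
eef_pos: [628.5, 12.7, 99.1]
tool_rot: [-1.571, 0.011, -3.037]
force: [10.3, 0.5, -3.3]
width: 0.1
```

```bash
python3 -m inch '[0,-1,0,0,0,0,0, 0,-3,0,0,0,0,0, 0,-5,-1,0,0,0,0, 0,-6,-5,0,0,0,0, 0,-6,-9,0,0,0,0, 0.3,-6,-13,0,0,0,0, 0.6,-4,-17,0,0,0,0, 1,-2,-17,0,0,0,0, 1,-2,-17,0,0,0,0, 1,-2,-17,0,0,0,0]'
python3 - <<'E'
from h import *
d=grab('wrist','w15'); d=grab('side','s15');crop(d,'s15c',270,80,420,220,4)
E
```

```text
clock: 17.0
eef_pos: [642.6, 14.4, 267.5]
tool_rot: [-1.571, -0.002, -3.036]
force: [0.3, 0.1, -0.8]
width: 72.2
```

View pics/w15.png

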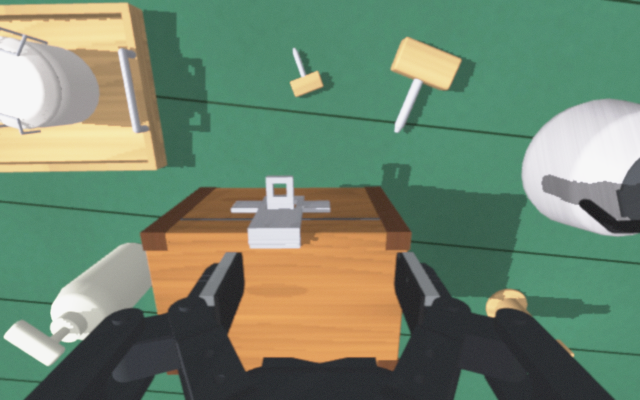

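View pics/s15c.png

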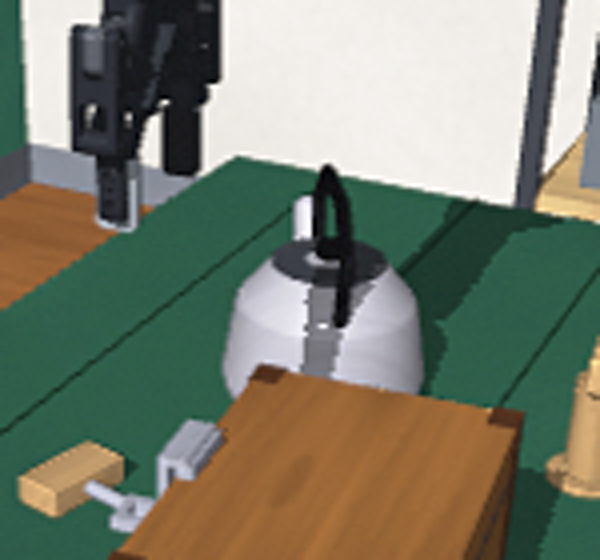

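```bash
python3 - <<'E'
from h import *
d=grab('wrist','w16'); crop(d,'w16c',220,165,345,260,6)
f=lambda th,r,y,o:ch(76+r*np.sin(th)+o*np.cos(th),y,158-r*np.cos(th)+o*np.sin(th))
for th in (0,.1,.2): print(th,((proj(d,[f(th,48,50,13),f(th,72,50,13),f(th,48,-50,13),f(th,72,-50,13),f(th,15,22,13)])-[220,165]+.5)*6-.5).round(0).tolist())
print(((proj(d,[ch(121,13,110),ch(121,-13,110)])-[220,165]+.5)*6-.5).round(0).tolist())
E
```

```text
0 [[61.0, 263.0], [97.0, 218.0], [658.0, 264.0], [654.0, 219.0], [188.0, 337.0]]
0.1 [[56.0, 239.0], [91.0, 183.0], [659.0, 240.0], [655.0, 184.0], [185.0, 331.0]]
0.2 [[50.0, 217.0], [85.0, 149.0], [659.0, 218.0], [656.0, 150.0], [182.0, 327.0]]
[[272.0, 77.0], [432.0, 78.0]]
```

View pics/w16c.png

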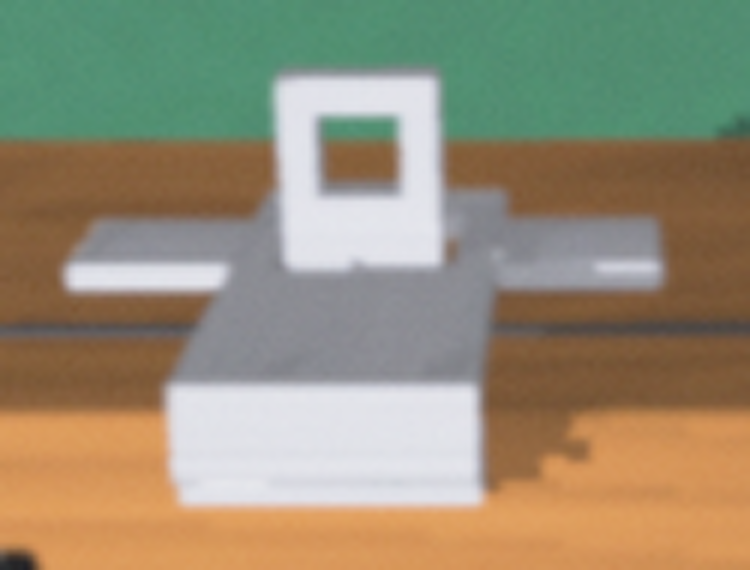

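```bash
python3 - <<'E'
from h import *
d=grab('wrist')
print('eye',onz(d,220+360.5/6-.5,165+154.5/6-.5,110),ch(108,0,110))
to([430,-290.5,240],Rt(6))
E
```

```text
eye [630.67053753  52.41453332 110.        ] [630.4083647   53.18907403 110.        ]
shift cm [24.42  2.71 28.1 ] turn deg [0.01 0.03 0.1 ]
```

```bash
python3 -m inch '[1,2,0,3,0,0,0, 1,24.4,2.7,28.1,0,0,0, 1,24.4,2.7,28.1,0,0,0, 1,24.4,2.7,28.1,0,0,0, 1,24.4,2.7,28.1,0,0,0, 1,24.4,2.7,28.1,0,0,0, 1,24.4,2.7,28.1,0,0,0, 1,24.4,2.7,28.1,0,0,0, 1,24.4,2.7,28.1,0,0,0, 1,24.4,2.7,28.1,0,0,0, 1,24.4,2.7,28.1,0,0,0, 1,24.4,2.7,28.1,0,0,0]'
python3 - <<'E'
from h import *
d=grab('wrist','w17'); crop(d,'w17c',260,140,380,230,6)
E
```

```text
clock: 18.4
eef_pos: [431.3, -289.2, 240.8]
tool_rot: [-1.572, 0.0, -3.034]
force: [0.0, 0.3, -0.1]
width: 85.3
```

View pics/w17.png

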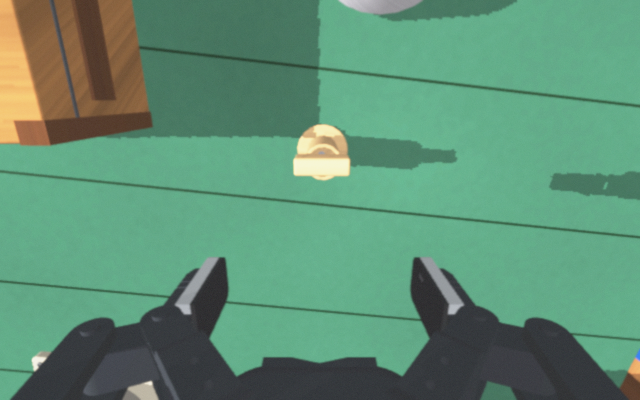

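View pics/w17c.png

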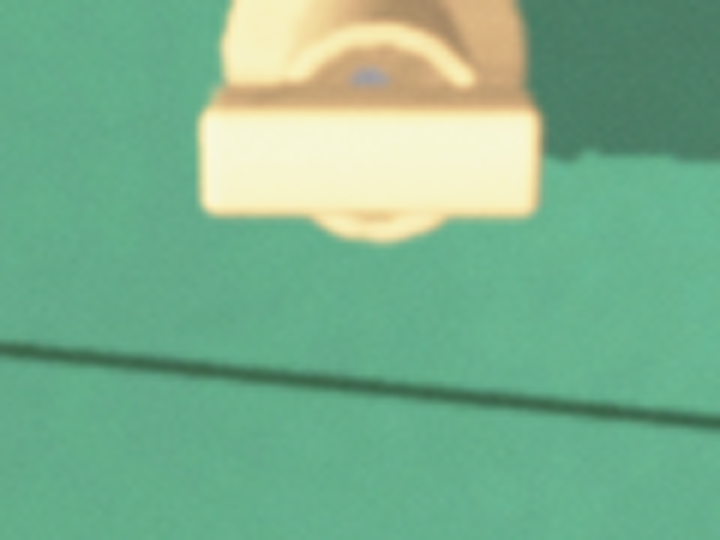

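```bash
python3 - <<'E'
from h import *
d=grab('wrist')
k=lambda x,y:(260+(x+.5)/6-.5,140+(y+.5)/6-.5)
H=np.array([onz(d,*k(*p),106) for p in [(200,109),(542,109),(540,215),(203,215)]]);c=H.mean(0)
print(H.round(1),c); e=H[0]+H[3]-H[1]-H[2];ang=np.degrees(np.arctan2(e[1],e[0]));print(ang,np.linalg.norm(e)/2)
to([c[0],c[1],140],Rt(ang-90)); to([c[0],c[1],76],Rt(ang-90))
E
```

```text
[[ 456.5 -263.2  106. ]
 [ 462.  -313.3  106. ]
 [ 446.1 -315.2  106. ]
 [ 440.6 -265.   106. ]] [ 451.32645263 -289.15926872  106.        ]
96.2557485506183 50.50688968880673
shift cm [-2.03 10.1   0.19] turn deg [ 0.02 -0.09 -0.02]
shift cm [-2.03 16.5   0.2 ] turn deg [ 0.02 -0.09 -0.02]
```

```bash
python3 -m inch '[1,-1,2,0.2,0,0,0, 1,-2,5,0.2,0,0,0, 1,-2,8,0.2,0,0,0, 1,-2,11,0.2,0,0,0, 1,-2,13.5,0.2,0,0,0, 1,-2,15.5,0.2,0,0,0, 1,-2,16.4,0.2,0,0,0, 1,-2,16.4,0.2,0,0,0, 1,-2,16.4,0.2,0,0,0]'
python3 - <<'E'
from h import *
to([451.3,-289.2,76],Rt(6.2))
d=grab('wrist','w18')
E
```

```text
clock: 19.4
eef_pos: [450.8, -290.5, 77.6]
tool_rot: [-1.57, 0.001, -3.036]
force: [-0.3, 0.6, -0.5]
width: 85.5
shift cm [-0.06  0.16 -0.13] turn deg [-0.04 -0.15 -0.05]
```

View pics/w18.png

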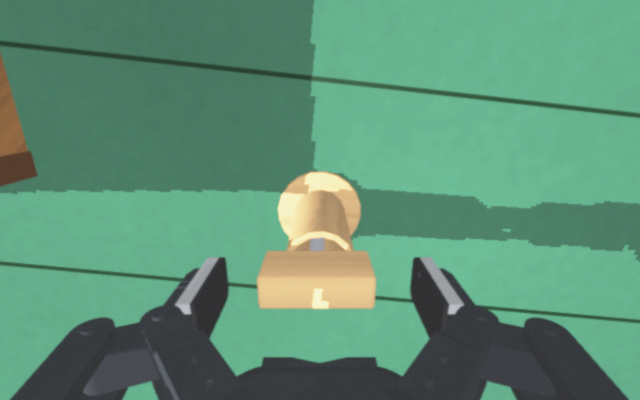

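```bash
python3 -m inch '[1,-0.05,0.1,-0.12,0,0,0, 0.8,-0.05,0.1,-0.12,0,0,0, 0.65,-0.05,0.1,-0.12,0,0,0, 0.5,-0.05,0.1,-0.12,0,0,0, 0.4,-0.05,0.1,-0.12,0,0,0, 0,-0.05,0.1,-0.12,0,0,0, 0,-0.05,0.1,-0.12,0,0,0]'
python3 - <<'E'
from h import *
d=grab('wrist','w19')
E
```

```text
clock: 20.15
eef_pos: [450.8, -289.4, 76.6]
tool_rot: [-1.57, 0.001, -3.037]
force: [-1.2, 0.6, 6.8]
width: 49.0
```

View pics/w19.png

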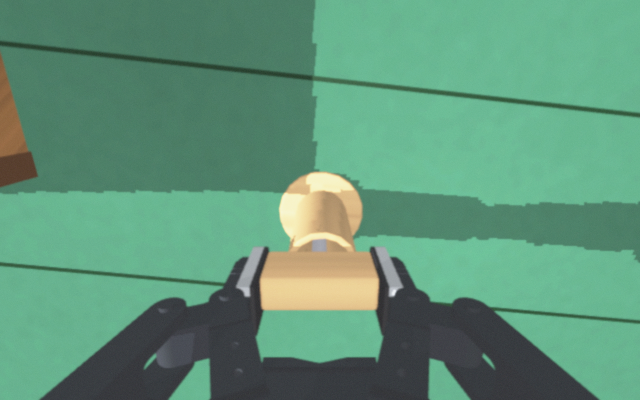

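```bash
python3 -m inch '[0,0,-0.8,0,0,0,0, 0,0,-2.5,0,0,0,0, 0,0,-4.5,0,0,0,0, 0,0,-7,0,0,0,0, 0,0,-10,0,0,0,0, 0,0,-13,0,0,0,0, 0,0,-15,0,0,0,0, 0,0,-15.5,0,0,0,0, 0,0,-15.5,0,0,0,0]'
python3 - <<'E'
from h import *
d=grab('wrist','w20');d=grab('side','s20');crop(d,'s20c',370,80,460,210,5)
to(np.r_[ch(108,0,0)[:2],225],Rt(6))
E
```

```text
clock: 21.1
eef_pos: [450.5, -289.3, 231.5]
tool_rot: [-1.57, 0.001, -3.037]
force: [-0.6, 0.3, -0.5]
width: 49.3
shift cm [-21.56   0.49 -32.11] turn deg [0.07 0.02 0.1 ]
```

View pics/w20.png

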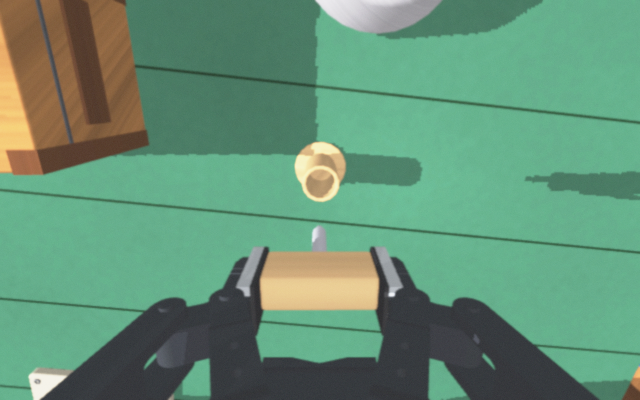

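View pics/s20c.png

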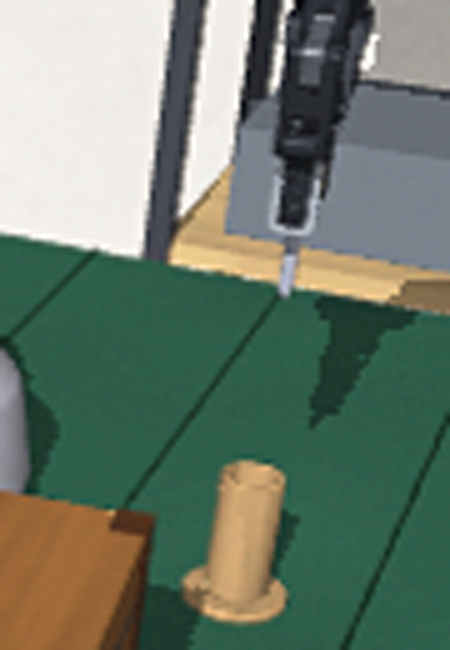

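```bash
python3 - <<'E'
from h import *
d=grab('wrist');p,r,s=st();crop(d,'w20c',280,210,360,320,5)
for o in (-2,0,2): 
  for z in (3.4-46,): print(o,proj(d,[p+np.array([0,0,z])+r.apply([o,0,0])]))
print('handle top corners',proj(d,[p+r.apply([a,-(3.4+26),b]) for a in(-8,8) for b in (-25,25)]))
print('bottom front edge',proj(d,[p+r.apply([-8,-3.4,b]) for b in (-25,25)]))
E
```

```text
-2 [[319.0424811  225.05583496]]
0 [[319.0388963 227.9740346]]
2 [[319.03533311 230.87460748]]
handle top corners [[258.20209209 278.8504797 ]
 [379.69407207 278.9537208 ]
 [260.35839469 311.64753499]
 [377.45961446 311.7412786 ]]
bottom front edge [[267.88555528 249.88777255]
 [370.00236786 249.97900408]]
```

View pics/w20c.png

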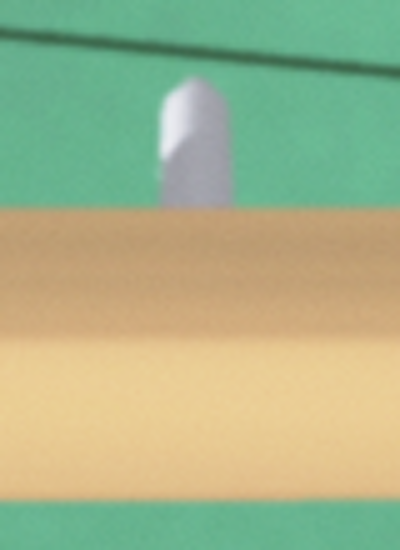

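```bash
python3 -m inch '[0,-2,0,-3,0,0,0, 0,-5,0,-7,0,0,0, 0,-21.6,0.5,-32.1,0,0,0, 0,-21.6,0.5,-32.1,0,0,0, 0,-21.6,0.5,-32.1,0,0,0, 0,-21.6,0.5,-32.1,0,0,0, 0,-21.6,0.5,-32.1,0,0,0, 0,-21.6,0.5,-32.1,0,0,0, 0,-21.6,0.5,-32.1,0,0,0, 0,-21.6,0.5,-32.1,0,0,0, 0,-21.6,0.5,-32.1,0,0,0, 0,-21.6,0.5,-32.1,0,0,0]'
python3 - <<'E'
from h import *
d=grab('wrist','w21');to([630.6,52.9,165],Rt(6))
E
```

```text
clock: 22.45
eef_pos: [631.0, 50.4, 225.5]
tool_rot: [-1.57, -0.001, -3.039]
force: [-0.1, 1.0, -0.0]
width: 48.9
shift cm [ 0.03  6.08 -0.25] turn deg [-0.05 -0.14  0.05]
```

View pics/w21.png

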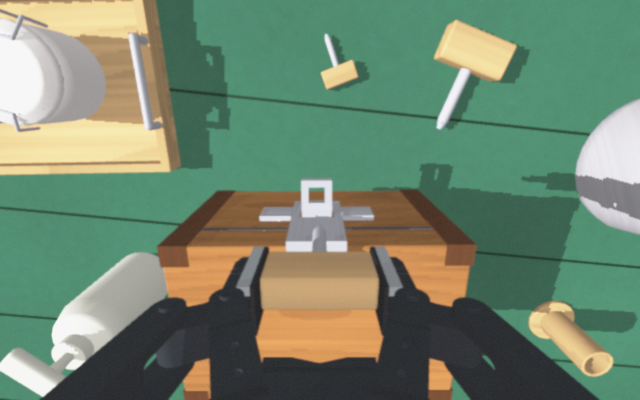

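```bash
python3 -m inch '[0,0,1.5,-0.2,0,0,0, 0,0,3.5,-0.2,0,0,0, 0,0,5,-0.2,0,0,0, 0,0,6,-0.2,0,0,0, 0,0,6,-0.2,0,0,0, 0,0,6,-0.2,0,0,0]'
python3 - <<'E'
from h import *
d=grab('wrist','w22');p,r,s=st();print(p);to([630.6,52.9,165],Rt(6));crop(d,'w22c',280,180,360,260,9)
print(proj(d,[[630.6,52.9,110],p+[0,0,3.4-46]]))
E
```

```text
clock: 23.1
eef_pos: [631.7, 54.2, 166.5]
tool_rot: [-1.571, 0.001, -3.037]
force: [-0.1, -0.7, -0.3]
width: 49.0
[632.02607436  54.35517487 166.85941209]
shift cm [0.16 0.19 0.13] turn deg [-0.   -0.01 -0.09]
[[320.75522011 221.82173445]
 [318.82871484 227.93429012]]
```

View pics/w22c.png

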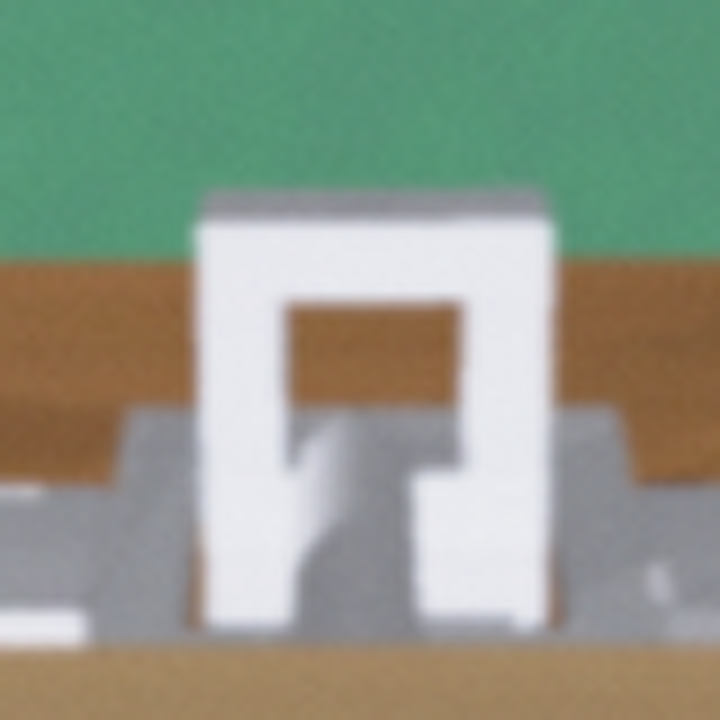

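```bash
python3 -m inch '[0,0.2,0,0.15,0,0,0, 0,0.2,0,0.15,0,0,0, 0,0.2,0,0.15,0,0,0]'
python3 - <<'E'
from h import *
d=grab('wrist','w23');p,r,s=st();print(p);to([630.6,52.9,165],Rt(6));crop(d,'w23c',280,180,360,260,9)
E
```

```text
clock: 23.45
eef_pos: [629.8, 52.9, 166.5]
tool_rot: [-1.571, 0.001, -3.037]
force: [0.4, -0.3, -0.2]
width: 49.0
[629.72492118  52.94097796 166.38014853]
shift cm [-0.09  0.14  0.01] turn deg [-0.    0.02 -0.04]
```

View pics/w23c.png

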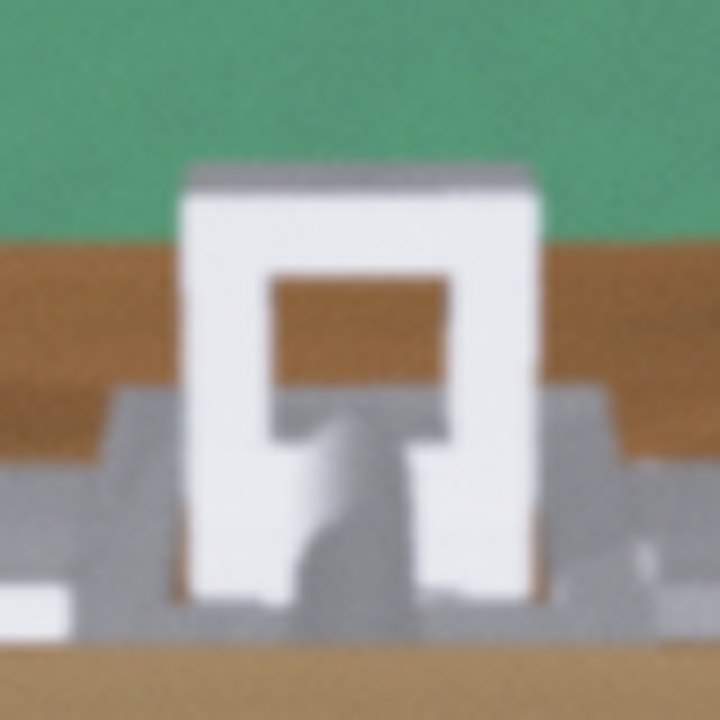

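Laterally centred (eye 361, shank 357). Nudge 0.5 mm back out and descend into the eye gradually.

```bash
python3 -m inch '[0,-0.06,0.5,0,0,0,0, 0,-0.06,1,0,0,0,0, 0,-0.06,1.5,0,0,0,0, 0,-0.06,2,0,0,0,0, 0,-0.06,2.4,0,0,0,0, 0,-0.06,2.4,0,0,0,0]'
python3 - <<'E'
from h import *
d=grab('wrist','w24');p,r,s=st();print(p);to([630.6,52.9,107],Rt(6));crop(d,'w24c',270,170,370,260,7)
E
```

```text
clock: 24.1
eef_pos: [629.6, 53.0, 141.1]
tool_rot: [-1.571, -0.002, -3.036]
force: [1.2, 0.7, -1.2]
width: 49.0
[629.93120515  52.99765461 141.55585112]
shift cm [-0.07  3.46  0.02] turn deg [-0.    0.02  0.04]
```

View pics/w24c.png

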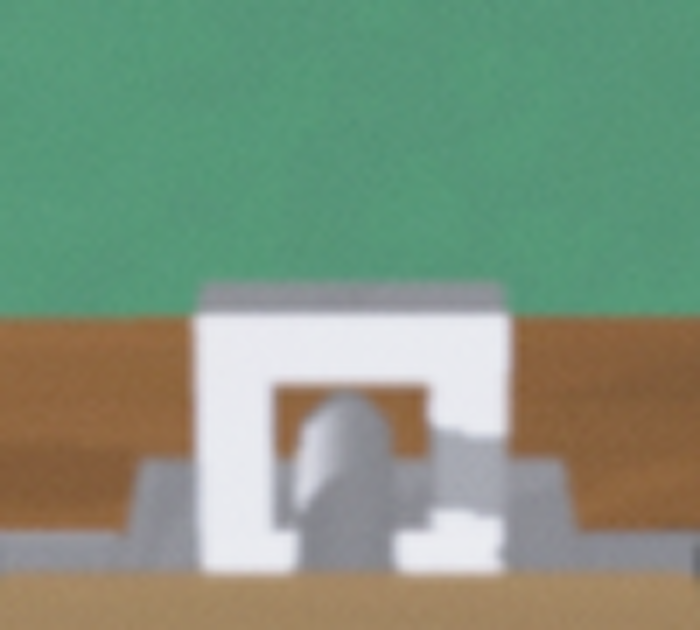

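```bash
python3 -m inch '[0,-0.03,0.6,0,0,0,0, 0,-0.03,1.3,0,0,0,0, 0,-0.03,2,0,0,0,0, 0,-0.03,2.6,0,0,0,0, 0,-0.03,3.0,0,0,0,0, 0,-0.03,3.2,0,0,0,0, 0,-0.03,3.2,0,0,0,0]'
```

```text
clock: 24.85
eef_pos: [630.3, 53.0, 109.6]
tool_rot: [-1.571, -0.0, -3.036]
force: [-0.1, -0.8, -1.1]
width: 49.0
```

```bash
python3 -m inch '[0,0,0.15,0,0,0,0, 0,0,0.3,0,0,0,0, 0,0,0.3,0,0,0,0]'; python3 - <<'E'
from h import *
d=grab('wrist','w25')
E
```

```text
clock: 25.15
eef_pos: [630.4, 53.0, 107.0]
tool_rot: [-1.571, -0.0, -3.036]
force: [0.0, -0.5, -0.3]
width: 48.8
```

View pics/w25.png

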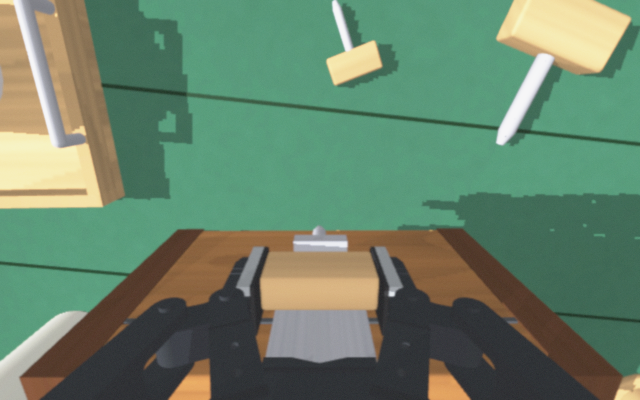

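```bash
python3 - <<'E'
from h import *
d=grab('wrist');p,r,s=st();print(p)
print(proj(d,[p+[0,0,3.4-46],ch(121,13,110),ch(121,-13,110)]))
E
python3 -m inch '[0,0,0.1,0,0,0,0, 0,0,0.2,0,0,0,0, 0,0,0.2,0,0,0,0]'
```

```text
[630.49865057  53.06667452 107.06406021]
[[319.03330515 228.09869805]
 [292.01251177 240.36383004]
 [345.59179655 240.4418011 ]]
clock: 25.55
eef_pos: [630.7, 53.1, 106.7]
tool_rot: [-1.571, 0.001, -3.037]
force: [-3.3, -0.5, 9.2]
width: 48.9
```

Contact at the expected height (9 N, handle resting on the staple). Release gently.

```bash
python3 -m inch '[0.6,0,0.1,0,0,0,0, 0.62,0,0.1,0,0,0,0, 0.7,0,0.1,0,0,0,0, 0.8,0,0.1,0,0,0,0, 1,0,0.1,0,0,0,0, 1,0,0,0,0,0,0, 1,0,0,0,0,0,0]'; python3 - <<'E'
from h import *
d=grab('wrist','w26')
E
```

```text
clock: 26.25
eef_pos: [630.6, 53.1, 105.1]
tool_rot: [-1.571, 0.0, -3.036]
force: [-0.5, -0.1, 0.3]
width: 85.5
```

View pics/w26.png

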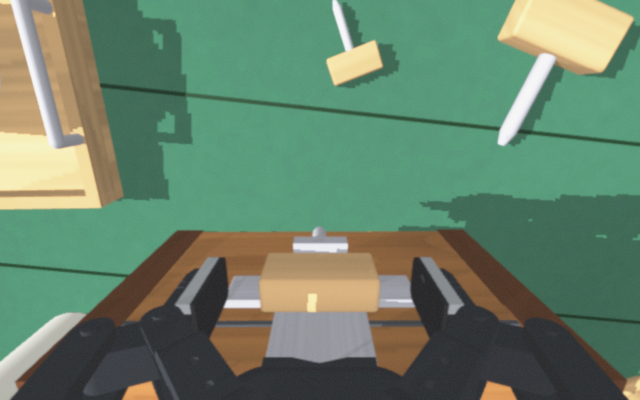

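Released, sitting across the staple. Retreat straight up and check.

```bash
python3 -m inch '[1,0,-1,0,0,0,0, 1,0,-3,0,0,0,0, 1,0,-6,0,0,0,0, 1,0,-10,0,0,0,0, 1,0,-14,0,0,0,0, 1,0,-17,0,0,0,0, 1,0,-17,0,0,0,0, 1,0,-17,0,0,0,0, 1,0,-17,0,0,0,0]'; python3 - <<'E'
from h import *
d=grab('wrist','w27');crop(d,'w27c',250,160,390,265,5.5);s=grab('side','s27');crop(s,'s27c',270,140,420,240,5)
c=lambda P:((P-[250,160]+.5)*5.5-.5).round(0).tolist()
print('expected handle top',c(proj(d,[ch(108+a,b,136) for a,b in[(8,25),(8,-25),(-8,-25),(-8,25)]])))
print('expected handle bottom front',c(proj(d,[ch(116,b,110) for b in(25,-25)])))
print('wing',c(proj(d,[ch(89,50,110),ch(89,50,86)])))
E
```

```text
clock: 27.2
eef_pos: [629.6, 52.9, 274.2]
tool_rot: [-1.571, -0.002, -3.036]
force: [-0.1, 0.8, 0.2]
width: 85.2
expected handle top [[230.0, 100.0], [532.0, 100.0], [529.0, 192.0], [233.0, 192.0]]
expected handle bottom front [[242.0, 64.0], [520.0, 65.0]]
wing [[111.0, 207.0], [129.0, 170.0]]
```

View pics/w27c.png

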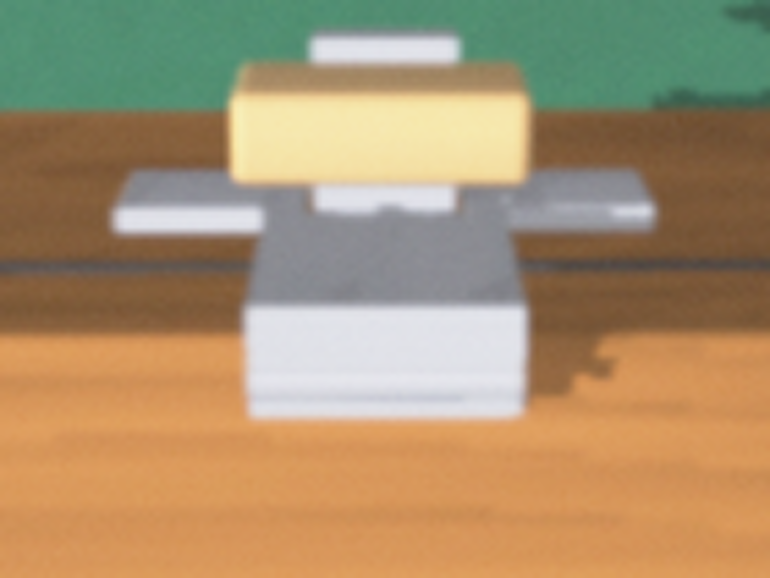

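View pics/s27c.png

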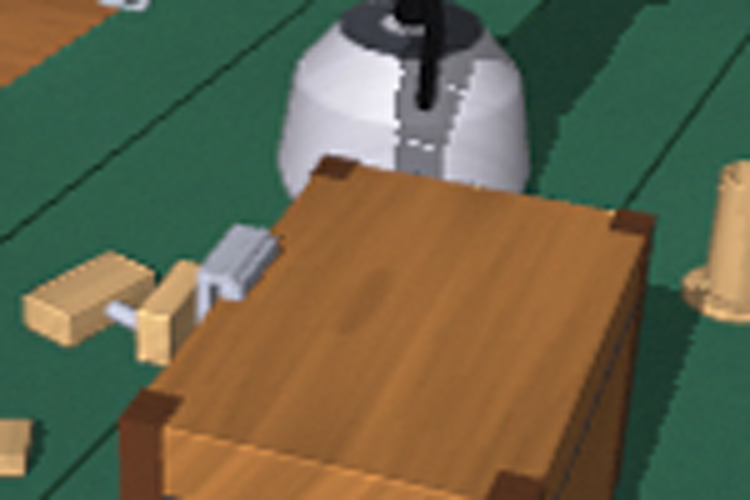

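```bash
python3 -c "
from cell import ctrl,finish_job
s=ctrl.read_state();print(s['force'],s['width'],s['clock']);print(finish_job())"
```

```text
[-0.50026391  0.42581128  0.15151372] 85.21526429589962 27.3
the job is handed in; nothing more can be done
None
```

The job is handed in at 27.3 s of the 72 s allowed; no verdict came back. I lifted the middle-sized pin out of the staple and hung it across the cup. Then I pushed the hasp shut with closed fingers on one wing, took the pin by its ends and lowered it into the eye with the handle along the chest's front.

**Last checks:**
- **Hasp:** the wing edges in the wrist picture matched where they should be with the hasp shut (angle 0), to within a pixel.
- **Pin:** the handle top sits within about 1.5 mm of its expected place over the eye and lies along the chest's front. During insertion the handle met the staple at the expected height (about 9 N). The shank tip showed below the staple.
- **Robot:** the gripper is open and clear above, with wrist force under 1 N.
- **Bystanders:** I never went near them, and the kettle, dispenser, tray and pot looked unmoved in the pictures, but I did not measure their positions at the end.

**Disagreements:** the hasp stopped moving about 2 mm before the position I had computed for shut, with the push at 7 to 10 N; the later picture showed it fully closed. The handle's top edges were about 1.5 pixels off prediction, which is within the calibration.

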